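Scan the red-capped tubes on the hand-turned carousel and lock it

ROBOT

A 7-joint arm with a two-finger parallel gripper is mounted at the origin on the work surface. World frame = base frame: x ahead of the robot, y to its left, z up, the work surface at z = 0. Lengths are in m, angles in rad, forces in N, time in s.
With the tool pointing down it reaches from about 0.425 to 0.95 m from the base axis. Payload 4.7 kg.
Tool frame: the origin (TCP) lies where the fingers leave the gripper's body, on its centre line; the fingertips stand 73 mm ahead of it and the grasp point (between the pads) lies 54 mm ahead of it; z points along the fingers, y is the line along which they close (so a half turn about z gives the same grasp; the last joint's range is limited). The gripper opens to 85 mm and grips with 20 to 120 N. Pads are 22 mm wide; open, the fingers measure 114 mm over their backs; the gripper's body (76 mm by 85 mm) begins 54 mm behind the grasp point. The pads swing forward as they close: fully open they stand 13 mm farther back than shut.
Start: joints at [-0.029, 0.469, -0.049, 1.532, 0.024, 1.141, -0.082], TCP at [0.675, 0, 0.304] pointing down, gripper open.
Joint ranges: [-2.59, 2.59], [-0.33, 1.99], [-1.39, 1.29], [0.1, 2.45], [-1.04, 4.18], [0.21, 1.99], [-2.66, 2.66]. Speed limits (rad/s): [2.57, 2.57, 3.14, 3.14, 3.14, 3.14, 3.14].

INTERFACE

Orientations are given as a unit quaternion [w, x, y, z].
In Python, from station import sensors, cams, job_done gives the robot as it stands.
- The arm moves only by the tool arm_command, never from a script. Its argument "commands" is a list of rows, each a list of 5 numbers: the shift along the tool's x, y, z in cm, then the turn about the tool's z in degrees, then the opening, from 0 (shut) to 1 (fully open). In form: [[tx, ty, tz, turn, gripper], ...]. A call has 1 to 20 rows; each row is the pose to reach, as a shift and turn from the pose commanded when the call began, along the tool's axes at that moment; what a row does not reach only later rows make up. A row lasts 1/8 s, in which the tool goes at most 62.5 mm and 10.7 degrees, less where a joint would pass 70% of its speed; a pose out of reach is approached as far as the arm can. A call with a gripper value outside its range is refused whole. The fingers move at their own pace and stop on an object; the grip force is fixed at half the most. Time passes only in rows, so rows that repeat a pose let the fingers close. It gives the time, the measured TCP pose, the force, the opening and the grip force at its end, in the units of the state.
- sensors.get_state(): the state, without advancing time (a new reading comes with each control period).
- cams.capture(name): name is "scene" or "side" or "wrist"; returns a dict with "image" (420x560x3 uint8, red, green, blue), "K" (3x3 intrinsics, pixels), "R" (3x3) and "t" (3): a world point X has camera coordinates R X + t; the wrist camera has in their place "mount" (4x4, takes a point from camera to tool coordinates, whose origin is the TCP and whose axes are the flange's). Camera axes: x right, y down, z forward; pixel columns grow to the right and rows downward; lengths in m; the calibration is good to about 2 mm. The wrist camera is an equidistant fisheye: a pixel r from the principal point sees the ray r / f radians off the axis. A picture is of the moment at which its call begins: read the wrist's pose just before it. There is no depth.
- job_done(): hands the job in; it is judged then, once.
The state is a dict: "clock": time; "joints": joint angles; "joint_vel": joint speeds; "joint_efforts": joint torques, N m; "position": TCP position; "tcp_rot": TCP orientation; "ft_force": force on the tool from outside, world axes, zero at the start; "ft_torque": the same for the moment, N m; "grip_width": opening from 0.0 (shut) to 1.0 (fully open); "gripper_force": force on a finger pad.
Only numpy, scipy, OpenCV 4.12 (cv2) and the standard library are available. Lean on these libraries where they do the work, as an engineer would, in place of code of your own. Each camera call takes 0.05 s, during which the arm holds its last target. There are 200 camera calls.

TASK

Stand every red-capped tube carrier upright in a pocket of the carousel, then switch the reader on with the green lever, pushed right over, and only then lead the carousel by its crank anticlockwise (seen from above, as the arrow shows) through at least one full turn, so that every tube passes the reader, and on until the yellow lug's hole stands over the hole in the fixed yellow ear. Then lock it with the orange pin, fully home through both holes, leaving the reader on, all the tubes standing in their pockets, and the yellow-capped carriers and the other things on the table where they are. If a tube gets knocked out of its pocket on the way, put it back.

Things in the scene. Friction and masses are not known exactly. Their poses are not given: they have to be found in the camera images.
- carrier1: Round white tube carrier (diameter 44, 26 tall) with one upright clear blood tube (diameter 13) fixed in it, RED cap (diameter 17, from 75 to 95 above the underside); about 120 g, one rigid piece. Origin: centre of its underside; z up along the tube. Three to five of these are present (None = absent). Grip it by the cap from above, then lower it into a pocket.
- carrier2: Another red-capped tube carrier, exactly like carrier1 (or absent).
- carrier3: Another red-capped tube carrier, exactly like carrier1 (or absent).
- carrier4: Another red-capped tube carrier, exactly like carrier1 (or absent).
- carrier5: Another red-capped tube carrier, exactly like carrier1 (or absent).
- pocket1 (a point): Centre of the floor of a carousel pocket: flat floor 44 above the table, blue eight-sided wall 10 high, 52 wide inside, so a carrier stands in it with 4 to spare all round. The five pockets lie on a circle of radius 85 about the axis, 60 degrees apart (the sixth place, under the crank arm, holds a small counterweight). Turns with the carousel; any carrier may go in any pocket.
- pocket2 (a point): Floor centre of another pocket, like pocket1.
- pocket3 (a point): Floor centre of another pocket, like pocket1.
- pocket4 (a point): Floor centre of another pocket, like pocket1.
- pocket5 (a point): Floor centre of another pocket, like pocket1.
- axis (a point): Point on the upright turning axis of the white carousel disc (radius 120), at the height of its top face (44 above the table). A thin column (radius 12) rises here to 165 above the table. Its x, y axes turn with the carousel.
- carousel (a joint): Angle of the carousel in rad, growing anticlockwise seen from above (the way of the black arrow on the disc). It has no stops and the value counts on past full turns. The lug hole stands exactly over the ear hole at 0, 2 pi, 4 pi ...; it starts 0.15 to 0.65 rad short of 0. Friction 0.25 N m; it stays where it is left.
- crank (a point): Centre of the upright black crank grip (diameter 22, 44 tall, spanning 166 to 210 above the table) at 80 from the axis on an aluminium arm (arm top at 165). The grip spins freely on its own pin, so a hand can hold it without turning and lead it round in a circle; the arm passes above the tubes.
- lug_hole (a point): Centre of the hole (13 diameter) at the top face of the yellow lug that sticks out from the carousel's rim, 152 from the axis; lug 10 thick, top face 42 above the table. It turns with the carousel.
- ear_hole (a point): Centre of the hole (13 diameter) at the top face of the fixed yellow ear on the stand, 152 from the axis, 10 thick, top face 30 above the table and 2 below the lug; clear down to the table under it. Its x axis runs along the tangent there, and its y axis points at the carousel's axis.
- pin: Loose lock pin, 75 long, 50 g: steel shaft (diameter 9, 38 long, tapered tip), orange collar (diameter 22, 38 to 43 from the tip), orange round grip (diameter 16, 43 to 75 from the tip). Origin: tip of the shaft; z up to the grip. Starts upright in a grey parking block (45 tall), collar on its top face. Fully home, the collar rests on the lug, the tip 4 above the table.
- switch_tip (a point): Tip of the reader's green toggle lever (80 long) on its small grey block. The lever pivots about a level axis and stays where it is left. The point's y axis is along the level pivot axis; its x axis, seen from above, points the way the lever must be pushed to switch on. Off, the lever leans back 0.5 rad from upright; on, it leans over as far the other way.
- switch (a joint): Lever angle in rad: 0 off, 1.0 fully on.
- carrier_yellow: Bystander: tube carrier like the others but with a YELLOW cap; not part of the job. Origin: centre of its underside.
- carrier_yellow2: Bystander: a second yellow-capped carrier. Origin: centre of its underside.
- tape: Bystander: roll of tape lying flat, diameter 90, 22 high. Origin: centre of its underside.
- marker: Bystander: blue marker, about 130 long, 14 thick. Origin: centre of its underside.
- cup: Bystander: white cup, diameter 72, 90 tall. Origin: centre of its underside.

How it is judged:
On the way, in this order (a step that is already met when the one before it is completed fails the run):
1. every red-capped carrier stands in a pocket, the carousel not yet turned round and the reader still off (horizontal distance between carrier1 and axis between 0.076 and 0.094 m and z of carrier1 in the frame of axis between -0.004 and 0.004 m and angle between each of carrier1, carrier2, carrier3, carrier4, carrier5's own z axis and vertical below 0.12 rad and horizontal distance between carrier2 and axis between 0.076 and 0.094 m and z of carrier2 in the frame of axis between -0.004 and 0.004 m and horizontal distance between carrier3 and axis between 0.076 and 0.094 m and z of carrier3 in the frame of axis between -0.004 and 0.004 m and horizontal distance between carrier4 and axis between 0.076 and 0.094 m and z of carrier4 in the frame of axis between -0.004 and 0.004 m and horizontal distance between carrier5 and axis between 0.076 and 0.094 m and z of carrier5 in the frame of axis between -0.004 and 0.004 m and value of joint carousel below 1.5 rad and value of joint switch below 0.3 rad), for 0.2 s.
2. the reader is switched on before the carousel is turned round (value of joint switch above 0.8 rad and value of joint carousel below 1.5 rad), for 0.2 s.
3. the carousel has been led anticlockwise through a full turn with the reader on and the carriers in it (horizontal distance between carrier1 and axis between 0.076 and 0.094 m and z of carrier1 in the frame of axis between -0.004 and 0.004 m and angle between each of carrier1, carrier2, carrier3, carrier4, carrier5's own z axis and vertical below 0.12 rad and horizontal distance between carrier2 and axis between 0.076 and 0.094 m and z of carrier2 in the frame of axis between -0.004 and 0.004 m and horizontal distance between carrier3 and axis between 0.076 and 0.094 m and z of carrier3 in the frame of axis between -0.004 and 0.004 m and horizontal distance between carrier4 and axis between 0.076 and 0.094 m and z of carrier4 in the frame of axis between -0.004 and 0.004 m and horizontal distance between carrier5 and axis between 0.076 and 0.094 m and z of carrier5 in the frame of axis between -0.004 and 0.004 m and value of joint switch above 0.8 rad and value of joint carousel above 6.163 rad), for 0.1 s.
4. the pin is fully home through lug and ear (horizontal distance between pin and ear_hole below 0.005 m and horizontal distance between pin and lug_hole below 0.005 m and z of pin in the frame of ear_hole below -0.021 m and angle between pin's own z axis and vertical below 0.15 rad), for 0.2 s.
At the end, for the whole second after the job is handed in: Every red carrier present upright on the floor of a pocket (pocket circle, 85 mm +- 9 from the axis); lever over 0.8 rad; carousel joint over 6.16; pin upright through both holes, within 5 mm of their centres, tip at least 21 mm below the ear's top (26 fully home); all at rest, let go (all of step 3 and all of step 4 and linear speed of pin below 0.02 m/s); the robot touches nothing.
It fails at once if a yellow-capped carrier or another bystander is moved more than 5 cm (distance of any of carrier_yellow, carrier_yellow2, tape, marker, cup from where it was at the start of the episode above 0.05 m).
Of carrier1, carrier2, carrier3, carrier4, carrier5 only 3 to 5 are there at a start; the rules pass over those that are not, and their reading is None.
At some moment in a run one of carrier1, carrier2, carrier3, carrier4, carrier5 may be knocked a few centimetres aside while the robot is not near it.
It also fails if it takes over 210 s, if anything falls off the work surface, if the arm or the gripper's body presses on something with over 40 N, if the wrist force passes 120 N, or if a joint passes its speed limit or range.

## Working session

There is one attempt and no reset: what is moved stays moved. The work goes in short steps, Python scripts to look and compute and a tool call to move; the robot and the scene stay as the last step left them, time stands still between calls to the robot, and variables do not carry over. Pictures are saved under pics/ and viewed, at most 14 in all, crops included, and the job is handed in when it is done.

Besides the shell and the picture viewer there is one more tool, called after "Call:" by a JSON object that holds its "op" and its "data". arm_command: Moves the arm, as the interface text tells. Its arguments: {"type":"object","properties":{"commands":{"type":"array","items":{"type":"array","items":{"type":"number"}}}},"required":["commands"]}

```bash
ls; mkdir -p pics; python3 - <<'E'
from station import sensors, cams
import cv2,numpy as np
s=sensors.get_state(); print(s)
for n in ("scene","side","wrist"):
    c=cams.capture(n); cv2.imwrite(f"pics/{n}0.png",c["image"][:,:,::-1]); np.savez(f"{n}0.npz",**c)
    print(n,{k:np.round(v,4).tolist() for k,v in c.items() if k!="image"})
E
```

```text
pics
{'clock': 0.0, 'joints': array([-0.0288976 ,  0.46947943, -0.04862225,  1.53370865,  0.02410165,
        1.14099105, -0.08229794]), 'joint_vel': array([-1.42771151e-04, -1.26604376e-04,  5.22301928e-04,  7.56429880e-05,
        1.45455847e-04,  3.30362623e-05, -9.36301705e-04]), 'joint_efforts': array([ 1.18357209e-03, -5.10321057e+01, -4.63755790e-02, -2.37716943e+01,
        1.05899444e-02,  7.35067850e-03,  1.56414734e-05]), 'position': array([6.74554053e-01, 2.93619850e-05, 3.02829514e-01]), 'tcp_rot': array([-6.84789027e-04,  7.07086395e-01,  7.07126459e-01, -7.29203657e-04]), 'ft_force': array([-0.76081443,  0.19972571,  0.9503849 ]), 'ft_torque': array([ 0.02904367,  0.04196184, -0.00717504]), 'gripper_force': 0.0, 'grip_width': 0.9981985631365313}
scene {'K': [[516.2612, 0.0, 283.6264], [0.0, 516.2612, 217.4641], [0.0, 0.0, 1.0]], 'R': [[-0.5654, 0.8248, 0.0052], [0.712, 0.4912, -0.5017], [-0.4164, -0.2799, -0.865]], 't': [0.2336, -0.3158, 1.9406]}
side {'K': [[419.7325, 0.0, 279.1561], [0.0, 419.7325, 212.8004], [0.0, 0.0, 1.0]], 'R': [[0.8322, -0.5542, -0.0192], [-0.3076, -0.4325, -0.8476], [0.4614, 0.7112, -0.5304]], 't': [-0.3798, 0.2946, 0.8248]}
wrist {'K': [[325.1923, 0.0, 279.7377], [0.0, 325.1923, 206.6858], [0.0, 0.0, 1.0]], 'mount': [[0.0004, -0.9566, -0.2914, 0.0751], [1.0, 0.0005, -0.0003, -0.0009], [0.0005, -0.2914, 0.9566, -0.0697], [0.0, 0.0, 0.0, 1.0]]}
```

View pics/scene0.png

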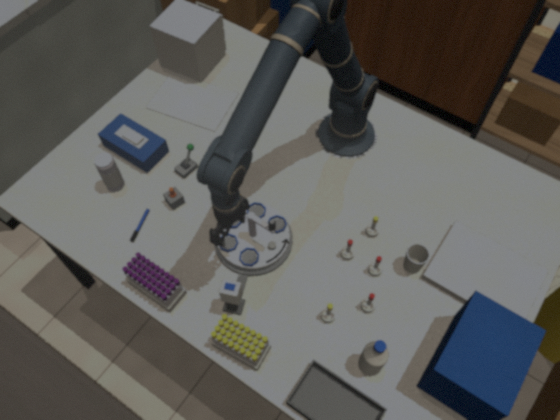

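View pics/side0.png

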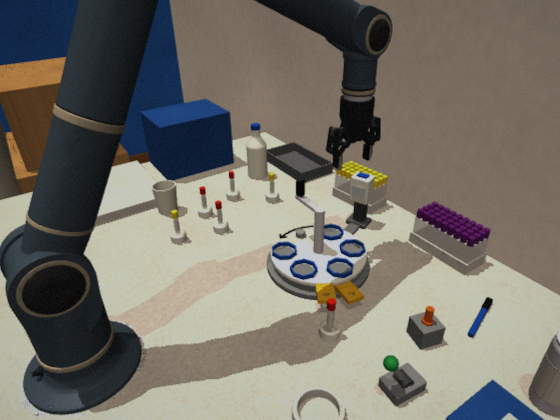

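View pics/wrist0.png

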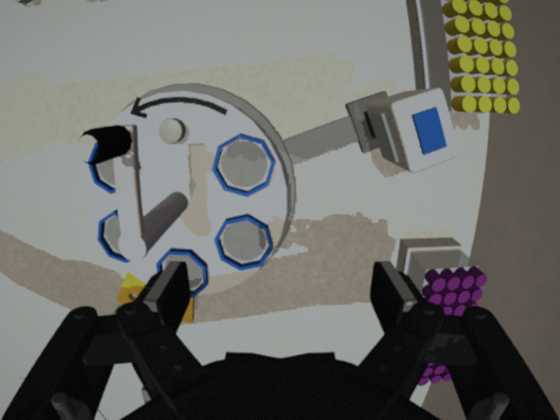

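Scene shows three red caps at (350,241), (379,258), (372,296), yellow caps at (375,219), (330,307), the green ball at (190,147) and the pin at (172,191). Side shows a fourth red carrier at (331,303), which the arm hides in scene, with the lug and ear at (325,293) and (348,293). The wrist camera sees the carousel and crank arm, with the grip at (105,145) and the column top at (135,245).

```bash
cat > h.py <<'E'
import numpy as np, cv2
from station import sensors, cams
from scipy.spatial.transform import Rotation as Ro
def pose(s): 
    q=s["tcp_rot"]; return Ro.from_quat([q[1],q[2],q[3],q[0]]).as_matrix(), np.array(s["position"])
def shot(n,save=None):
    s=sensors.get_state(); c=dict(cams.capture(n)); c["n"]=n
    c["TR"],c["Tp"]=pose(s)
    if save: cv2.imwrite(f"pics/{save}.png",c["image"][:,:,::-1])
    return c
def ray(c,uv):
    K=np.asarray(c["K"]); x=(uv[0]-K[0,2])/K[0,0]; y=(uv[1]-K[1,2])/K[1,1]
    if "mount" in c:
        r=np.hypot(x,y); d=np.array([np.sin(r)*x/max(r,1e-9),np.sin(r)*y/max(r,1e-9),np.cos(r)]); M=np.asarray(c["mount"])
        return c["TR"]@M[:3,3]+c["Tp"], c["TR"]@M[:3,:3]@d
    R=np.asarray(c["R"]); d=R.T@np.array([x,y,1.]); return -R.T@np.asarray(c["t"]), d/np.linalg.norm(d)
def plane(c,uv,z):
    o,d=ray(c,uv); return o+d*(z-o[2])/d[2]
def tri(*cu):
    A=np.zeros((3,3));b=np.zeros(3);P=[]
    for c,uv in cu:
        o,d=ray(c,uv);M=np.eye(3)-np.outer(d,d);A+=M;b+=M@o;P.append((M,o))
    X=np.linalg.solve(A,b); return X,max(np.linalg.norm(M@(X-o)) for M,o in P)
def proj(c,X):
    if "mount" in c:
        M=np.asarray(c["mount"]); p=M[:3,:3].T@(c["TR"].T@(np.asarray(X)-c["Tp"])-M[:3,3])
        r=np.hypot(p[0],p[1]); th=np.arctan2(r,p[2]); u=p[:2]/r*th
    else:
        p=np.asarray(c["R"])@X+np.asarray(c["t"]); u=p[:2]/p[2]
    K=np.asarray(c["K"]); return u*K[0,0]+K[:2,2]
RNG=dict(red=[((0,130,70),(5,255,255)),((174,130,70),(180,255,255))],orange=[((6,150,100),(18,255,255))],
 yellow=[((20,140,90),(32,255,255))],green=[((45,130,50),(80,255,255))],amber=[((15,140,90),(30,255,255))],blue=[((105,120,40),(125,255,255))])
def mask(c,col):
    h=cv2.cvtColor(c["image"],cv2.COLOR_RGB2HSV); m=np.zeros(h.shape[:2],np.uint8)
    for a,b in RNG[col]: m|=cv2.inRange(h,a,b)
    return m
def blobs(c,col,amin=12):
    n,l,st,ce=cv2.connectedComponentsWithStats(mask(c,col))
    return [(ce[i].round(1).tolist(),st[i].tolist()) for i in range(1,n) if st[i,4]>=amin]
E
python3 - <<'E'
from h import *
for n in ("scene","side","wrist"):
    c={k:v for k,v in np.load(n+"0.npz").items()}
    for col in ("red","orange","amber","green","blue"):
        b=blobs(c,col); print(n,col,[x for x in b][:14])
E
```

```text
scene red [([371.5, 296.0], [370, 294, 4, 5, 12])]
scene orange []
scene amber []
scene green []
scene blue [([550.3, 59.7], [534, 25, 26, 58, 596]), ([131.6, 138.5], [100, 116, 63, 45, 867]), ([141.6, 220.8], [137, 211, 11, 20, 28]), ([229.4, 286.3], [225, 284, 9, 6, 39]), ([489.2, 352.6], [433, 292, 112, 124, 7786]), ([379.5, 346.2], [375, 341, 10, 11, 91])]
side red [([230.8, 174.3], [229, 171, 5, 8, 32]), ([202.0, 190.2], [200, 187, 5, 8, 37]), ([217.9, 204.4], [215, 201, 6, 8, 41]), ([331.0, 304.4], [327, 299, 9, 12, 87])]
side orange [([30.4, 74.5], [0, 58, 65, 35, 1580]), ([17.7, 159.0], [6, 133, 31, 47, 490]), ([120.6, 151.3], [116, 146, 11, 10, 53]), ([329.7, 299.3], [326, 298, 10, 5, 18]), ([428.3, 316.2], [422, 306, 12, 20, 148])]
side amber [([30.7, 74.4], [0, 58, 66, 35, 1623]), ([17.6, 158.9], [6, 132, 32, 48, 527]), ([120.6, 151.3], [116, 146, 11, 10, 60]), ([361.3, 172.3], [337, 161, 50, 27, 474]), ([270.9, 176.1], [269, 173, 5, 7, 34]), ([174.2, 213.8], [171, 209, 7, 10, 52]), ([337.9, 292.1], [315, 281, 49, 23, 706])]
side green [([390.5, 363.0], [384, 356, 14, 15, 
[... 698 characters left out ...]
459, 57, 6, 15, 17]), ([489.5, 64.7], [486, 60, 7, 13, 26]), ([458.7, 78.0], [453, 77, 11, 4, 15]), ([475.5, 82.2], [472, 78, 8, 14, 32]), ([491.4, 80.4], [489, 79, 6, 5, 17]), ([506.2, 82.9], [503, 79, 8, 11, 27]), ([459.8, 99.2], [453, 97, 12, 11, 31]), ([476.6, 100.8], [473, 97, 9, 14, 36]), ([492.1, 101.1], [489, 98, 7, 11, 28]), ([505.5, 101.3], [503, 98, 5, 10, 15]), ([129.5, 288.5], [117, 273, 29, 31, 437])]
wrist green []
wrist blue [([429.2, 130.3], [413, 108, 33, 46, 991]), ([242.2, 166.6], [213, 134, 62, 62, 619]), ([97.8, 171.9], [89, 143, 26, 50, 276]), ([108.1, 240.0], [98, 211, 31, 51, 301]), ([243.2, 242.9], [215, 215, 57, 55, 672]), ([187.3, 265.2], [157, 249, 50, 48, 417])]
```

```bash
python3 - <<'E'
from h import *
L=lambda n:{k:v for k,v in np.load(n+"0.npz").items()}
sc,si,w=L("scene"),L("side"),L("wrist")
w["TR"],w["Tp"]=pose(sensors.get_state())
f=lambda x:np.round(x,3).tolist()
for nm,z,uv in [("r1",.085,(202,190.2)),("r2",.085,(217.9,204.4)),("r3",.085,(230.8,174.3)),("r4",.085,(331,304.4)),("y1",.085,(270.9,176.1)),("y2",.085,(174.2,213.8)),("pin",.065,(428.3,316.2)),("green",.08,(390.5,363)),("lugear",.036,(338,292)),("tape",.022,(318,408)),("marker",.01,(481,317)),("cup",.045,(165,198))]:
    print(nm,f(plane(si,uv,z)), "scene px",f(proj(sc,plane(si,uv,z))))
for nm,a,b in [("r3",(371.5,296),(230.8,174.3)),("r1",(379,259),(202,190.2)),("r2",(350,242),(217.9,204.4)),("pin",(172,190.5),(428.3,316.2)),("green",(190,147),(390.5,363))]:
    print(nm,[f(v) for v in tri((sc,a),(si,b))])
# pockets: wrist+side by blue outlines wall top z .054
for uv in [(242.2,166.6),(243.2,242.9),(187.3,265.2)]: print("wp",f(plane(w,uv,.054)))
for uv in [(333,232.2),(351.9,248.2),(283.7,250.4),(303.1,268.9),(339.3,267.6)]: print("sp",f(plane(si,uv,.054)))
print("colw",f(tri((w,(131,253)),(si,(318,210)))[0]), f(plane(w,(131,253),.165)))
print("grip top", f(plane(w,(92,146),.21)), "side", f(plane(si,(300.5,179),.21)))
E
```

```text
r1 [0.428, 0.364, 0.085] scene px [378.839, 258.179]
r2 [0.429, 0.263, 0.085] scene px [350.292, 241.944]
r3 [0.546, 0.406, 0.085] scene px [371.773, 295.294]
r4 [0.438, -0.215, 0.085] scene px [227.1, 172.434]
y1 [0.642, 0.322, 0.085] scene px [330.39, 305.274]
y2 [0.311, 0.287, 0.085] scene px [375.634, 218.733]
pin [0.588, -0.334, 0.065] scene px [172.388, 189.512]
green [0.435, -0.377, 0.08] scene px [190.805, 151.01]
lugear [0.509, -0.157, 0.036] scene px [229.227, 203.143]
tape [0.307, -0.344, 0.022] scene px [222.617, 141.742]
marker [0.727, -0.368, 0.01] scene px [140.147, 222.286]
cup [0.341, 0.455, 0.045] scene px [415.22, 257.976]
r3 [[0.547, 0.407, 0.084], 0.001]
r1 [[0.429, 0.366, 0.084], 0.0]
r2 [[0.43, 0.263, 0.085], 0.0]
pin [[0.59, -0.333, 0.063], 0.001]
green [[0.428, -0.383, 0.091], 0.001]
wp [0.636, 0.02, 0.054]
wp [0.634, -0.063, 0.054]
wp [0.569, -0.091, 0.054]
sp [0.632, 0.009, 0.054]
sp [0.626, -0.071, 0.054]
sp [0.483, 0.018, 0.054]
sp [0.48, -0.066, 0.054]
sp [0.552, -0.11, 0.054]
colw [0.557, -0.023, 0.164] [0.56, -0.025, 0.165]
grip top [0.568, 0.061, 0.21] side [0.562, 0.059, 0.21]
```

```bash
python3 - <<'E'
import cv2
s=cv2.imread("pics/side0.png")[150:420,140:520]; cv2.imwrite("pics/sidecrop.png",cv2.resize(s,None,fx=2.1,fy=2.1,interpolation=cv2.INTER_CUBIC))
E
```

```text
(no output)
```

View pics/sidecrop.png

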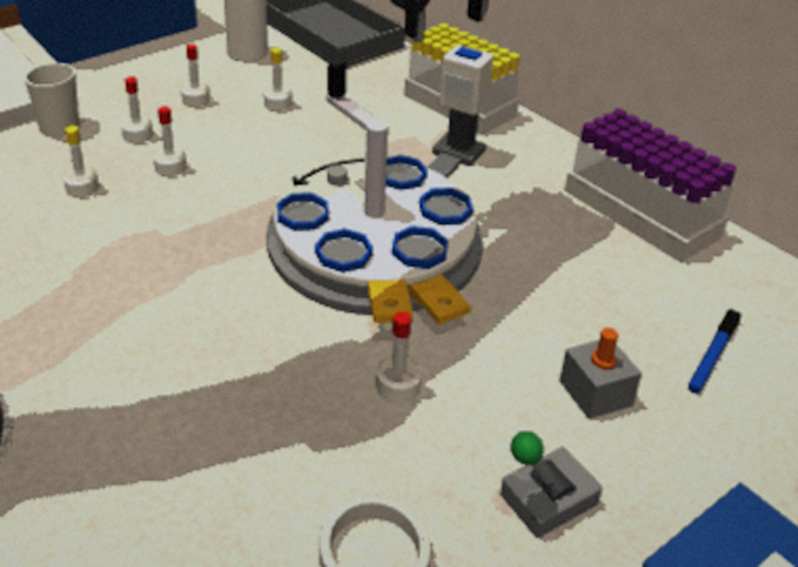

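Side crop: lug hole at crop (390,300), i.e. full-frame (326,293), and ear hole at (444,300), i.e. (351,293). The lug is clockwise of the ear, as expected. The reader, crank at about (0.565,0.06) and axis at about (0.559,-0.024) agree. I'm moving over the first carrier, which also clears the scene view.

Call:
{"op": "arm_command", "data": {"commands": [[26.3, -24.5, 0, 0, 0.6], [26.3, -24.5, 0, 0, 0.6], [26.3, -24.5, 0, 0, 0.6], [26.3, -24.5, 0, 0, 0.6], [26.3, -24.5, 0, 0, 0.6], [26.3, -24.5, 0, 0, 0.6], [26.3, -24.5, 0, 0, 0.6], [26.3, -24.5, 0, 0, 0.6], [26.3, -24.5, 0, 0, 0.6], [26.3, -24.5, 0, 0, 0.6]]}}

```text
clock: 1.4
position: [0.4308, 0.2621, 0.3038]
tcp_rot: [0.0, 0.708, 0.706, -0.0]
ft_force: [-0.3, -0.3, -0.6]
grip_width: 0.601
gripper_force: 0.0
```

```bash
python3 - <<'E'
from h import *
w=shot("wrist","w1"); sc=shot("scene","s1"); si=shot("side","d1")
print(sensors.get_state()["clock"])
for c,n in((w,"w"),(sc,"sc"),(si,"si")): np.savez(n+"1.npz",**c)
print("w red",blobs(w,"red",8)); print("sc red",blobs(sc,"red",4)); print("si red",blobs(si,"red",8))
i=sc["image"][130:290,130:310]; cv2.imwrite("pics/s1c.png",cv2.resize(i[:,:,::-1],None,fx=3.6,fy=3.6,interpolation=cv2.INTER_CUBIC))
E
```

```text
1.55
w red [([412.5, 39.9], [405, 32, 16, 17, 215]), ([280.3, 78.4], [271, 70, 19, 18, 277]), ([281.3, 193.1], [273, 182, 18, 21, 277])]
sc red [([226.5, 172.0], [226, 171, 2, 3, 6]), ([349.9, 242.2], [349, 241, 3, 4, 10]), ([378.5, 258.5], [377, 257, 4, 4, 10]), ([371.3, 295.9], [370, 294, 4, 5, 15])]
si red [([230.8, 174.3], [229, 171, 5, 8, 32]), ([202.0, 190.2], [200, 187, 5, 8, 37]), ([217.9, 204.4], [215, 201, 6, 8, 41]), ([330.9, 304.5], [327, 299, 9, 12, 89])]
```

View pics/s1c.png

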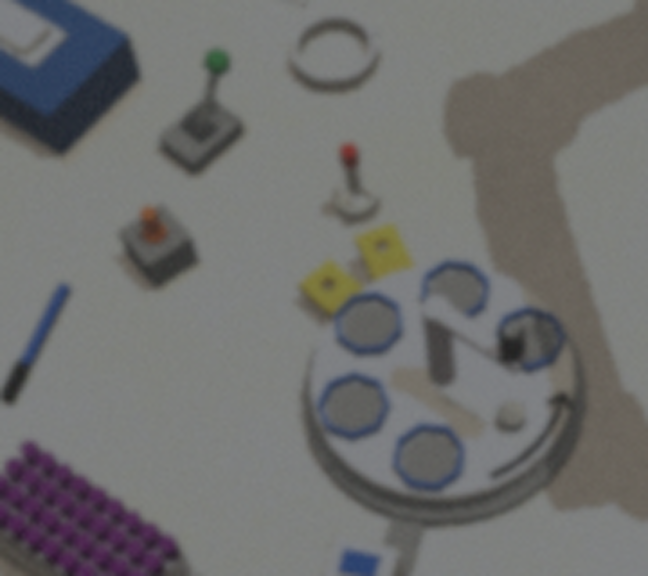

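View pics/w1.png

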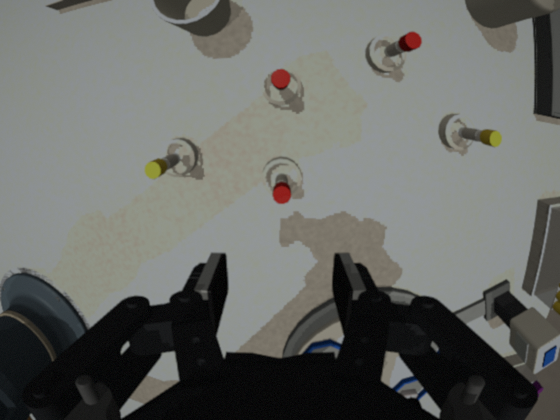

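Scene crop: lug and ear holes at about (237,198.6) and (221,209.7). The crank grip is at (272,226) and all five pockets are empty. The wrist view shows three red and two yellow carriers, so there are four red ones in total.

```bash
python3 - <<'E'
from h import *
from scipy.optimize import least_squares
L=lambda n:{k:(v.item() if v.dtype.kind=='U' else v) for k,v in np.load(n+"1.npz").items()}
sc,si,w=L("sc"),L("si"),L("w"); f=lambda x:np.round(x,4).tolist()
for nm,a,b,cw in [("r1",(378.5,258.5),(202,190.2),(280.3,78.4)),("r2",(349.9,242.2),(217.9,204.4),(281.3,193.1)),("r3",(371.3,295.9),(230.8,174.3),(412.5,39.9)),("r4",(226.5,172),(330.9,304.5),None)]:
    print(nm,[f(v) for v in tri((sc,a),(si,b))], f(tri((sc,a),(si,b),(w,cw))) if 0 else (f(plane(w,cw,.09)) if cw else ""), "side@.085",f(plane(si,b,.085)),"sc@.085",f(plane(sc,a,.085)))
RNG["blue"]=[((100,70,30),(130,255,255))]
def ells(c,box):
    m=mask(c,"blue"); q=np.zeros_like(m); x0,y0,x1,y1=box; q[y0:y1,x0:x1]=m[y0:y1,x0:x1]
    cs,_=cv2.findContours(q,cv2.RETR_EXTERNAL,cv2.CHAIN_APPROX_NONE); r=[]
    for k in cs:
        if len(k)>25: r.append(cv2.fitEllipse(cv2.convexHull(k)))
    return r
E1=ells(sc,(210,195,295,270)); E2=ells(si,(265,220,372,285))
for n,c,E in(("sc",sc,E1),("si",si,E2)):
    for e in E: print(n,np.round(e[0],1),np.round(e[1],1),f(plane(c,e[0],.054)))
for nm,a,b,z in [("A",(236.9,198.6),(325.7,293.5),.042),("B",(221.1,209.7),(351.4,293),.03)]:
    print(nm,[f(v) for v in tri((sc,a),(si,b))],f(plane(sc,a,z)),f(plane(si,b,z)))
E
```

```text
r1 [[0.4285, 0.3643, 0.0846], 0.0007] [0.4304, 0.3652, 0.09] side@.085 [0.4278, 0.3643, 0.085] sc@.085 [0.4294, 0.364, 0.085]
r2 [[0.4299, 0.263, 0.0847], 0.0007] [0.4312, 0.2636, 0.09] side@.085 [0.4293, 0.2632, 0.085] sc@.085 [0.4308, 0.2627, 0.085]
r3 [[0.5473, 0.4067, 0.0842], 0.001] [0.5499, 0.408, 0.09] side@.085 [0.5461, 0.4064, 0.085] sc@.085 [0.5486, 0.4062, 0.085]
r4 [[0.4377, -0.2167, 0.0861], 0.0009]  side@.085 [0.4377, -0.2153, 0.085] sc@.085 [0.4378, -0.2179, 0.085]
sc [249.3 259.4] [11.4 15.8] [0.646, 0.0287, 0.054]
sc [247.6 251.8] [ 7.7 13.7] [0.6276, 0.0088, 0.054]
sc [227.5 247.5] [ 5.4 13.2] [0.6517, -0.0527, 0.054]
sc [227.3 240.6] [13. 17.] [0.6326, -0.0681, 0.054]
si [303.4 268.7] [20.5 27.3] [0.4812, -0.0658, 0.054]
si [339.6 267. ] [20.2 27.2] [0.5534, -0.1091, 0.054]
si [283.4 250.3] [17.9 26.1] [0.4827, 0.0188, 0.054]
si [351.7 247.6] [18.2 25.4] [0.6269, -0.0691, 0.054]
si [330.9 231.6] [15.7 23.7] [0.6293, 0.014, 0.054]
A [[0.4818, -0.1462, 0.0381], 0.0009] [0.4829, -0.1439, 0.042] [0.4797, -0.15, 0.042]
B [[0.5403, -0.1681, 0.0251], 0.0005] [0.5427, -0.1663, 0.03] [0.5361, -0.1715, 0.03]
```

Call:
{"op": "arm_command", "data": {"commands": [[0.1, 0, 5, 0, 0.6], [0.1, 0, 10, 0, 0.6], [0.1, 0, 14, 0, 0.6], [0.1, 0, 16.5, 0, 0.6], [0.1, 0, 16.5, 0, 0.6], [0.1, 0, 16.5, 0, 0.1], [0.1, 0, 16.5, 0, 0.1], [0.1, 0, 16.5, 0, 0.1], [0.1, 0, 16.5, 0, 0.1], [0.1, 0, 14, 0, 0.1], [0.1, 0, 9, 0, 0.1], [0.1, 0, 4, 0, 0.1], [0.1, 0, -1, 0, 0.1], [0.1, 0, -5, 0, 0.1], [0.1, 0, -5, 0, 0.1]]}}

```text
clock: 3.42
position: [0.4307, 0.2647, 0.3572]
tcp_rot: [0.001, 0.707, 0.707, 0.003]
ft_force: [0.2, -0.3, -2.2]
grip_width: 0.177
gripper_force: 59.0
```

```bash
python3 - <<'E'
from h import *
w=shot("wrist","w2"); s=sensors.get_state(); print(s["position"],s["grip_width"],s["gripper_force"])
print(blobs(w,"red",8))
for b in blobs(w,"red",30): print(plane(w,b[0],s["position"][2]-.044).round(4))
si=shot("side"); print(blobs(si,"red",8))
E
```

```text
[0.42985607 0.26405715 0.35486736] 0.17748567792714912 59.01284694671631
[([391.3, 53.2], [384, 47, 15, 14, 162]), ([278.9, 87.0], [271, 80, 16, 16, 194]), ([278.2, 272.8], [272, 265, 15, 17, 182]), ([279.8, 300.0], [262, 284, 36, 33, 938])]
[0.4707 0.363  0.3109]
[0.4297 0.3484 0.3109]
[0.4294 0.2767 0.3109]
[0.43   0.2635 0.3109]
[([209.7, 131.2], [208, 127, 4, 10, 31]), ([230.8, 174.3], [229, 171, 5, 8, 32]), ([202.0, 190.2], [200, 187, 5, 8, 36]), ([330.9, 304.5], [327, 299, 9, 12, 89])]
```

Call:
{"op": "arm_command", "data": {"commands": [[-6, 1.4, 0, 0, 0.1], [-12, 2.8, 0, 0, 0.1], [-18, 4.2, 0, 0, 0.1], [-24, 5.7, 0, 0, 0.1], [-24, 5.7, 0, 0, 0.1], [-24, 5.7, 3, 0, 0.1], [-24, 5.7, 5, 0, 0.1], [-24, 5.7, 5, 0, 0.1], [-24, 5.7, 5, 0, 0.1]]}}

```text
clock: 4.65
position: [0.487, 0.0246, 0.3039]
tcp_rot: [-0.0, 0.707, 0.707, -0.0]
ft_force: [0.6, -0.2, -1.1]
grip_width: 0.176
gripper_force: 58.8
```

```bash
python3 - <<'E'
from h import *
w=shot("wrist","w3"); np.savez("w3.npz",**w); s=sensors.get_state(); print(s["position"])
RNG["blue"]=[((100,70,30),(130,255,255))]
m=mask(w,"blue"); cs,_=cv2.findContours(cv2.morphologyEx(m,cv2.MORPH_CLOSE,np.ones((3,3))),cv2.RETR_EXTERNAL,cv2.CHAIN_APPROX_NONE)
for k in cs:
    if cv2.contourArea(k)>60: e=cv2.fitEllipse(cv2.convexHull(k)); print(np.round(e[0],1),np.round(e[1],1),cv2.boundingRect(k),plane(w,e[0],.054).round(4))
E
```

```text
[0.48727346 0.02447147 0.30438386]
[348.  282.6] [28.  41.4] (329, 269, 39, 27) [ 0.5644 -0.0885  0.054 ]
[297.4 242.2] [ 7.9 20.3] (291, 235, 15, 16) [ 0.5048 -0.0373  0.054 ]
[263.4 242.5] [ 8.4 20.2] (256, 235, 15, 16) [ 0.4685 -0.0376  0.054 ]
[407.6 259.5] [43.4 51.6] (394, 234, 37, 52) [ 0.6337 -0.0612  0.054 ]
[418.4 189.4] [49.8 57.6] (401, 161, 44, 58) [0.6353 0.0221 0.054 ]
[282.5 183.7] [59.5 61.5] (252, 154, 62, 51) [0.4887 0.0265 0.054 ]
```

View pics/w3.png

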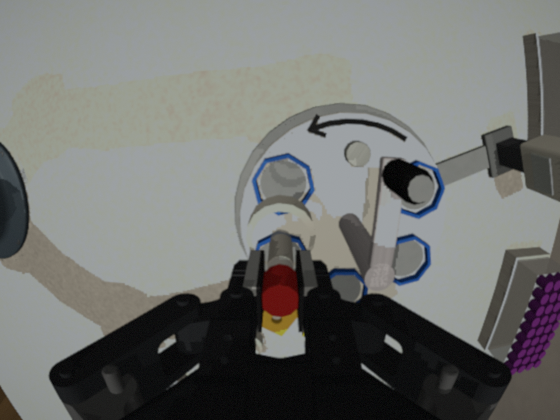

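Wrist view: the target pocket ellipse is at (283,184), just ahead of the held carrier. The crank grip is at (415,187) with the lug below. The side-view rim centres are biased towards that camera by the visible outer wall, so I'm trusting the near-overhead wrist: axis (0.561,-0.0195), phase 28.6°.

Call:
{"op": "arm_command", "data": {"commands": [[0.05, 0.15, 4, 0, 0.1], [0.05, 0.15, 8, 0, 0.1], [0.05, 0.15, 10, 0, 0.1], [0.05, 0.15, 11, 0, 0.1], [0.05, 0.15, 11.5, 0, 0.1], [0.05, 0.15, 12, 0, 0.1], [0.05, 0.15, 12, 0, 0.1], [0.05, 0.15, 12, 0, 0.1]]}}

```text
clock: 5.7
position: [0.4888, 0.0245, 0.1844]
tcp_rot: [0.0, 0.707, 0.707, 0.0]
ft_force: [0.9, -0.2, -1.0]
grip_width: 0.176
gripper_force: 58.9
```

Call:
{"op": "arm_command", "data": {"commands": [[0, 0, 0, 0, 0.45], [0, 0, 0, 0, 0.45], [0, 0, 0, 0, 0.45], [0, 0, -4, 0, 0.45], [0, 0, -8, 0, 0.45], [0, 0, -12, 0, 0.5], [6, -1, -12, 0, 0.6], [12, -2, -12, 0, 0.6], [18, -3, -12, 0, 0.6], [24, -4, -12, 0, 0.6], [29, -5, -12, 0, 0.6], [34, -6, -12, 0, 0.6], [34, -6, -12, 0, 0.6], [34, -6, -12, 0, 0.6]]}}

```text
clock: 7.45
position: [0.4287, 0.3639, 0.3036]
tcp_rot: [0.0, 0.707, 0.707, -0.0]
ft_force: [-0.2, -0.6, 0.6]
grip_width: 0.599
gripper_force: 0.0
```

```bash
cat > chk.py <<'E'
from h import *
import sys
s=sensors.get_state(); print(s["clock"],s["position"].round(4),round(s["grip_width"],3))
si=shot("side"); sc=shot("scene")
B=[b[0] for b in blobs(sc,"red",3)]
for b,_ in blobs(si,"red",10):
    k=[tri((sc,a),(si,b)) for a in B]; k=min(k,key=lambda t:t[1]) if k else (np.zeros(3),1)
    print("red side",b,"@.085",plane(si,b,.085).round(4)," @.129",plane(si,b,.129).round(4),"tri",k[0].round(4),round(k[1],4))
if len(sys.argv)>1:
    w=shot("wrist",sys.argv[1])
    for b,_ in blobs(w,"red",30): print("wrist",b,"@.09",plane(w,b,.09).round(4),"@.134",plane(w,b,.134).round(4))
E
python3 chk.py w4
```

```text
7.45 [0.4287 0.3639 0.3036] 0.599
red side [230.8, 174.3] @.085 [0.5461 0.4064 0.085 ]  @.129 [0.5076 0.3268 0.129 ] tri [0.5471 0.4067 0.0844] 0.0008
red side [202.0, 190.2] @.085 [0.4278 0.3643 0.085 ]  @.129 [0.3981 0.2878 0.129 ] tri [0.4285 0.3643 0.0846] 0.0007
red side [283.5, 223.5] @.085 [0.524  0.0785 0.085 ]  @.129 [0.4872 0.0232 0.129 ] tri [0.4869 0.0215 0.1298] 0.0007
red side [330.8, 304.4] @.085 [ 0.4378 -0.2149  0.085 ]  @.129 [ 0.4073 -0.2486  0.129 ] tri [ 0.4377 -0.2166  0.0862] 0.001
wrist [411.0, 148.2] @.09 [0.5493 0.4075 0.09  ] @.134 [0.5306 0.4123 0.134 ]
wrist [282.0, 191.4] @.09 [0.4303 0.3658 0.09  ] @.134 [0.43  0.377 0.134]
```

Call:
{"op": "arm_command", "data": {"commands": [[0.05, 0, 6, 0, 0.6], [0.05, 0, 12, 0, 0.6], [0.05, 0, 16.5, 0, 0.6], [0.05, 0, 16.5, 0, 0.6], [0.05, 0, 16.5, 0, 0.1], [0.05, 0, 16.5, 0, 0.1], [0.05, 0, 16.5, 0, 0.1], [0.05, 0, 16.5, 0, 0.1], [0.05, 0, 11, 0, 0.1], [0.05, 0, 5, 0, 0.1], [0.05, 0, 0, 0, 0.1], [0, 0, -5, 0, 0.1], [-6, 0.8, -5, 0, 0.1], [-12, 1.6, -5, 0, 0.1], [-18, 2.5, -5, 0, 0.1], [-24, 3.3, -5, 0, 0.1], [-30, 4.1, -5, 0, 0.1], [-36, 5, -5, 0, 0.1], [-42.4, 5.8, -5, 0, 0.1], [-42.4, 5.8, -3, 0, 0.1]]}}

```text
clock: 10.1
position: [0.4868, -0.0652, 0.3356]
tcp_rot: [0.002, 0.711, 0.704, 0.001]
ft_force: [-0.2, 1.0, -1.9]
grip_width: 0.176
gripper_force: 59.1
```

```bash
cat > pk.py <<'E'
from h import *
w=shot("wrist","wp"); s=sensors.get_state(); print(s["position"].round(4),s["grip_width"])
RNG["blue"]=[((100,70,30),(130,255,255))]
m=mask(w,"blue"); cs,_=cv2.findContours(cv2.morphologyEx(m,cv2.MORPH_CLOSE,np.ones((3,3))),cv2.RETR_EXTERNAL,cv2.CHAIN_APPROX_NONE)
for k in cs:
    if cv2.contourArea(k)>60: e=cv2.fitEllipse(cv2.convexHull(k)); print(np.round(e[0],1),np.round(e[1],1),cv2.boundingRect(k),plane(w,e[0],.054).round(4))
E
python3 pk.py; python3 chk.py
```

```text
[ 0.4851 -0.0624  0.332 ] 0.17629434404853647
[341.3 209.7] [51.5 54. ] (317, 185, 52, 50) [ 0.5574 -0.1021  0.054 ]
[404.  176.7] [49.4 53.3] (379, 150, 50, 54) [ 0.6311 -0.0629  0.054 ]
[279.1 172.5] [54.5 56.3] (251, 145, 57, 52) [ 0.4864 -0.0584  0.054 ]
[410.3 104.4] [49.4 54.9] (390, 77, 47, 56) [0.6345 0.0208 0.054 ]
[280.7  95.8] [56.7 58.4] (251, 67, 60, 59) [0.4889 0.0252 0.054 ]
10.15 [ 0.4851 -0.0624  0.332 ] 0.176
red side [230.8, 174.3] @.085 [0.5461 0.4064 0.085 ]  @.129 [0.5076 0.3268 0.129 ] tri [0.5472 0.4065 0.0844] 0.001
red side [306.1, 183.6] @.085 [0.701  0.2186 0.085 ]  @.129 [0.6511 0.1529 0.129 ] tri [0.5437 0.0403 0.2145] 0.0176
red side [283.5, 223.6] @.085 [0.5237 0.0781 0.085 ]  @.129 [0.4869 0.0228 0.129 ] tri [0.4872 0.0218 0.1293] 0.0008
red side [330.8, 304.5] @.085 [ 0.4376 -0.2151  0.085 ]  @.129 [ 0.4071 -0.2488  0.129 ] tri [ 0.466  -0.0797 -0.02  ] 0.0703
```

Call:
{"op": "arm_command", "data": {"commands": [[0, 0, 0, 0, 0.1], [0, 0, 4, 0, 0.1], [0, 0, 8, 0, 0.1], [0, 0, 12, 0, 0.1], [0, 0, 13.5, 0, 0.1], [0, 0, 14.3, 0, 0.1], [0, 0, 14.9, 0, 0.1], [0, 0, 14.9, 0, 0.1], [0, 0, 14.9, 0, 0.1]]}}

```text
clock: 11.38
position: [0.4869, -0.0595, 0.1856]
tcp_rot: [0.0, 0.707, 0.707, 0.0]
ft_force: [-0.4, 0.0, -0.4]
grip_width: 0.175
gripper_force: 59.0
```

Call:
{"op": "arm_command", "data": {"commands": [[0, 0, 0, 0, 0.45], [0, 0, 0, 0, 0.45], [0, 0, 0, 0, 0.45], [0, 0, -5, 0, 0.45], [0, 0, -10, 0, 0.45], [0, 0, -16, 0, 0.5], [6, 0.8, -16, 0, 0.6], [12, 1.6, -16, 0, 0.6], [18, 2.4, -16, 0, 0.6], [24, 3.2, -16, 0, 0.6], [30, 4, -16, 0, 0.6], [36, 4.8, -16, 0, 0.6], [42, 5.5, -14, 0, 0.6], [46.7, 6.1, -12, 0, 0.6], [46.7, 6.1, -12, 0, 0.6], [46.7, 6.1, -12, 0, 0.6], [46.7, 6.1, -12, 0, 0.6]]}}

```text
clock: 13.5
position: [0.5484, 0.4058, 0.306]
tcp_rot: [0.001, 0.708, 0.706, 0.001]
ft_force: [-0.3, -0.6, -0.4]
grip_width: 0.598
gripper_force: 0.0
```

```bash
python3 chk.py w5
```

```text
13.5 [0.5484 0.4058 0.306 ] 0.598
red side [230.8, 174.3] @.085 [0.5461 0.4064 0.085 ]  @.129 [0.5076 0.3268 0.129 ] tri [0.5473 0.4068 0.0842] 0.0009
red side [283.6, 223.4] @.085 [0.5245 0.0787 0.085 ]  @.129 [0.4876 0.0234 0.129 ] tri [0.4868 0.0212 0.1304] 0.0005
red side [303.9, 240.4] @.085 [ 0.5227 -0.0111  0.085 ]  @.129 [ 0.486  -0.0598  0.129 ] tri [ 0.4859 -0.0619  0.13  ] 0.0013
red side [330.9, 304.5] @.085 [ 0.4377 -0.2153  0.085 ]  @.129 [ 0.4073 -0.2489  0.129 ] tri [ 0.4377 -0.2167  0.0861] 0.0009
wrist [281.1, 192.2] @.09 [0.5488 0.4079 0.09  ] @.134 [0.5486 0.4192 0.134 ]
```

Call:
{"op": "arm_command", "data": {"commands": [[0.05, 0, 6, 0, 0.6], [0.05, 0, 12, 0, 0.6], [0.05, 0, 16.7, 0, 0.6], [0.05, 0, 16.7, 0, 0.6], [0.05, 0, 16.7, 0, 0.1], [0.05, 0, 16.7, 0, 0.1], [0.05, 0, 16.7, 0, 0.1], [0.05, 0, 16.7, 0, 0.1], [0.05, 0, 11, 0, 0.1], [0.05, 0, 5, 0, 0.1], [0.05, 0, 0, 0, 0.1], [0, 0, -5, 0, 0.1], [-6, 2, -5, 0, 0.1], [-12, 4, -5, 0, 0.1], [-18, 6, -5, 0, 0.1], [-24, 8, -5, 0, 0.1], [-30, 8.8, -5, 0, 0.1], [-36, 8.8, -5, 0, 0.1], [-38.6, 8.8, -5, 0, 0.1], [-38.6, 8.8, -3, 0, 0.1]]}}

```text
clock: 16.15
position: [0.6361, 0.0173, 0.3373]
tcp_rot: [0.002, 0.709, 0.705, 0.001]
ft_force: [0.6, 1.7, -1.9]
grip_width: 0.175
gripper_force: 59.0
```

```bash
python3 pk.py
```

```text
[0.6344 0.0194 0.333 ] 0.1707564807255313
[165.9 257.5] [11.8 25.1] (153, 254, 27, 11) [ 0.4931 -0.0811  0.054 ]
[217.3 271.5] [43.7 45.3] (195, 251, 44, 44) [ 0.5582 -0.099   0.054 ]
[278.3 242.8] [47.  51.7] (252, 219, 53, 32) [ 0.6344 -0.06    0.054 ]
[158.3 236.4] [39.9 43.6] (137, 216, 44, 36) [ 0.487  -0.0525  0.054 ]
[154.1 172.8] [49.  53.5] (129, 147, 49, 54) [0.491  0.0266 0.054 ]
[279.3 173.9] [54.8 55.4] (251, 146, 57, 53) [0.636  0.0224 0.054 ]
[447.7 149.1] [27.  41.1] (435, 130, 27, 39) [0.8373 0.055  0.054 ]
```

Call:
{"op": "arm_command", "data": {"commands": [[0, 0, 0, 0, 0.1], [0, 0, 4, 0, 0.1], [0, 0, 8, 0, 0.1], [0, 0, 12, 0, 0.1], [0, 0, 13.5, 0, 0.1], [0, 0, 14.3, 0, 0.1], [0, 0, 14.9, 0, 0.1], [0, 0, 15.1, 0, 0.1], [0, 0, 15.1, 0, 0.1]]}}

```text
clock: 17.32
position: [0.6363, 0.0215, 0.1852]
tcp_rot: [0.001, 0.707, 0.707, 0.001]
ft_force: [0.6, -0.0, 0.8]
grip_width: 0.176
gripper_force: 59.2
```

Call:
{"op": "arm_command", "data": {"commands": [[0, 0, 0, 0, 0.45], [0, 0, 0, 0, 0.45], [0, 0, 0, 0, 0.45], [0, 0, -5, 0, 0.45], [0, 0, -10, 0, 0.45], [0, 0, -16, 0, 0.5], [-4, -3.3, -16, 0, 0.6], [-8, -6.6, -16, 0, 0.6], [-12, -9.9, -16, 0, 0.6], [-16, -13.2, -16, 0, 0.6], [-20, -16.5, -16, 0, 0.6], [-23.8, -19.8, -14, 0, 0.6], [-23.8, -19.8, -12, 0, 0.6], [-23.8, -19.8, -12, 0, 0.6], [-23.8, -19.8, -12, 0, 0.6]]}}

```text
clock: 19.2
position: [0.4383, -0.216, 0.3046]
tcp_rot: [0.001, 0.707, 0.708, 0.0]
ft_force: [0.1, 0.2, 0.1]
grip_width: 0.599
gripper_force: 0.0
```

```bash
python3 chk.py w6; python3 pk.py
```

```text
19.2 [ 0.4383 -0.216   0.3046] 0.599
red side [284.6, 223.7] @.085 [0.5258 0.0761 0.085 ]  @.129 [0.4888 0.0209 0.129 ] tri [0.4888 0.0197 0.1295] 0.0007
red side [303.8, 240.3] @.085 [ 0.5227 -0.0106  0.085 ]  @.129 [ 0.486  -0.0594  0.129 ] tri [ 0.4851 -0.0617  0.1306] 0.0006
red side [331.0, 304.5] @.085 [ 0.4379 -0.2154  0.085 ]  @.129 [ 0.4074 -0.249   0.129 ] tri [ 0.4379 -0.2175  0.0865] 0.0015
wrist [347.1, 7.9] @.09 [ 0.4965 -0.0454  0.09  ] @.134 [ 0.4873 -0.0602  0.134 ]
wrist [281.4, 191.9] @.09 [ 0.4393 -0.2137  0.09  ] @.134 [ 0.439  -0.2025  0.134 ]
[ 0.4382 -0.2161  0.3045] 0.5966288240190519
[465.9 281.8] [11.6 62.6] (440, 269, 54, 27) [ 0.6781 -0.3396  0.054 ]
[398.2  79.9] [56.8 60.7] (370, 50, 57, 60) [ 0.5569 -0.1049  0.054 ]
[459.4  52.1] [48.4 56.9] (434, 26, 51, 54) [ 0.6301 -0.0651  0.054 ]
[329.2  32.7] [59.2 63.4] (298, 2, 64, 62) [ 0.4856 -0.0615  0.054 ]
[426.1 -89.7] [ 81.7 214.4] (444, 0, 37, 9) [0.6033 0.1135 0.054 ]
```

Call:
{"op": "arm_command", "data": {"commands": [[0.1, 0, 6, 0, 0.6], [0.1, 0, 12, 0, 0.6], [0.1, 0, 16.6, 0, 0.6], [0.1, 0, 16.6, 0, 0.6], [0.1, 0, 16.6, 0, 0.1], [0.1, 0, 16.6, 0, 0.1], [0.1, 0, 16.6, 0, 0.1], [0.1, 0, 16.6, 0, 0.1], [0.1, 0, 11, 0, 0.1], [0.1, 0, 5, 0, 0.1], [0.1, 0, 0, 0, 0.1], [0, 0, -3, 0, 0.1], [5, 5, -3, 0, 0.1], [9, 9.5, -3, 0, 0.1], [11.3, 12.1, -3, 0, 0.1], [11.3, 12.1, -3, 0, 0.1], [11.3, 12.1, -3, 0, 0.1]]}}

```text
clock: 21.52
position: [0.5577, -0.1042, 0.334]
tcp_rot: [0.0, 0.707, 0.707, -0.0]
ft_force: [-0.2, 0.2, -1.3]
grip_width: 0.172
gripper_force: 59.1
```

```bash
python3 pk.py; python3 chk.py w7
```

```text
[ 0.5575 -0.1048  0.3341] 0.17876703035188823
[281.8 177. ] [53.4 57. ] (256, 152, 54, 45) [ 0.5588 -0.1018  0.054 ]
[349.8 143.1] [56.  56.3] (322, 115, 56, 57) [ 0.6328 -0.0634  0.054 ]
[215.8 139.4] [56.3 56.7] (188, 111, 57, 58) [ 0.4871 -0.0595  0.054 ]
[353.3  66.9] [55.1 57.6] (325, 39, 58, 57) [0.6352 0.0204 0.054 ]
[217.1  62.7] [55.1 58.2] (188, 34, 59, 58) [0.4899 0.0245 0.054 ]
[521.1  29.8] [20.3 38. ] (510, 14, 24, 33) [0.8694 0.1039 0.054 ]
21.575 [ 0.5575 -0.1048  0.3341] 0.179
red side [347.2, 179.7] @.085 [0.8172 0.1659 0.085 ]  @.129 [0.7587 0.1041 0.129 ] tri [0.668  0.0286 0.19  ] 0.0139
red side [331.5, 205.3] @.085 [0.6819 0.0772 0.085 ]  @.129 [0.6334 0.0219 0.129 ] tri [0.6335 0.0187 0.1303] 0.0022
red side [284.6, 223.7] @.085 [0.5258 0.0761 0.085 ]  @.129 [0.4888 0.0209 0.129 ] tri [0.4884 0.0195 0.1298] 0.0004
red side [303.8, 240.4] @.085 [ 0.5225 -0.011   0.085 ]  @.129 [ 0.4858 -0.0597  0.129 ] tri [ 0.4858 -0.0619  0.13  ] 0.0014
wrist [199.3, 52.8] @.09 [0.4793 0.0297 0.09  ] @.134 [0.4902 0.0213 0.134 ]
wrist [374.8, 55.6] @.09 [0.6491 0.0277 0.09  ] @.134 [0.6362 0.0196 0.134 ]
wrist [197.3, 148.6] @.09 [ 0.4752 -0.0654  0.09  ] @.134 [ 0.4867 -0.0604  0.134 ]
wrist [279.3, 287.2] @.09 [ 0.5558 -0.2195  0.09  ] @.134 [ 0.556  -0.1929  0.134 ]
```

View pics/w7.png

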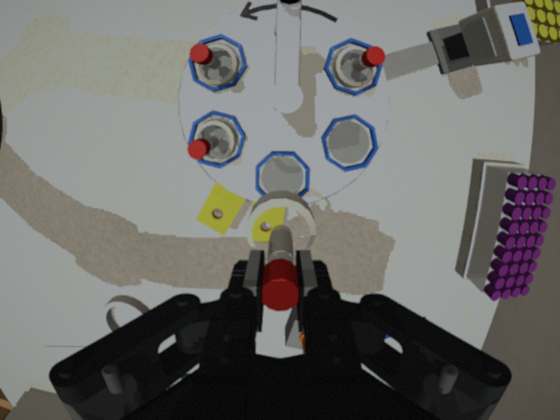

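Wrist view: three tubes stand in their pockets. The target pocket is at (282,177), the lug hole at (217,213), the ear hole at (266,226) and the column top at (290,97).

Call:
{"op": "arm_command", "data": {"commands": [[0.1, 0.1, 4, 0, 0.1], [0.1, 0.1, 8, 0, 0.1], [0.1, 0.1, 12, 0, 0.1], [0.1, 0.1, 13.5, 0, 0.1], [0.1, 0.1, 14.3, 0, 0.1], [0.1, 0.1, 14.8, 0, 0.1], [0.1, 0.1, 14.9, 0, 0.1], [0.1, 0.1, 14.9, 0, 0.1]]}}

```text
clock: 22.72
position: [0.56, -0.1025, 0.1857]
tcp_rot: [0.001, 0.707, 0.707, 0.001]
ft_force: [0.4, -0.5, -1.2]
grip_width: 0.177
gripper_force: 59.0
```

```bash
python3 - <<'E'
from h import *
w=dict(mount=np.load("w1.npz")["mount"],K=np.load("w1.npz")["K"])
import math
w["TR"]=np.array([[0,1,0],[1,0,0],[0,0,-1.]]); w["Tp"]=np.array([.5575,-.1048,.3341])
L=plane(w,(217,213),.042);E=plane(w,(266.5,226.5),.03);C=plane(w,(289,97),.165)
print(L,E,C); 
for A in (C,np.array([.5613,-.0195,0])):
  for X in(L,E): d=(X-A)[:2]; print(np.hypot(*d),math.degrees(math.atan2(d[1],d[0])))
E
```

```text
[ 0.48212745 -0.1477634   0.042     ] [ 0.54024109 -0.16897481  0.03      ] [ 0.56316888 -0.01972138  0.165     ]
0.15153373262426623 -122.33088050848023
0.15100421225311395 -98.73330942630058
0.1507308568214663 -121.68559539422978
0.15095097671941018 -98.01939496223567
```

Call:
{"op": "arm_command", "data": {"commands": [[0, 0, 0, 0, 0.45], [0, 0, 0, 0, 0.45], [0, 0, 0, 0, 0.45], [0, 0, -5, 0, 0.45], [0, 0, -10, 0, 0.3], [0, 0, -15, 0, 0], [-5, -3, -15, 0, 0], [-10, -6, -15, 0, 0], [-15, -9, -15, 0, 0], [-15, -9, -15, 0, 0], [-15, -9, -15, 0, 0], [-15, -9, -15, 0, 0]]}}

```text
clock: 24.22
position: [0.4704, -0.2509, 0.3348]
tcp_rot: [-0.0, 0.706, 0.708, 0.0]
ft_force: [0.5, -0.8, 0.3]
grip_width: -0.002
gripper_force: 0.0
```

```bash
python3 chk.py w8; python3 - <<'E'
from h import *
RNG["green"]=[((40,80,30),(85,255,255))]
w=shot("wrist"); si=shot("side"); sc=shot("scene")
g=[blobs(c,"green",4) for c in (w,si,sc)]; print(g)
w0=plane(w,(0,0),0)
try: print(tri((si,g[1][0][0]),(sc,g[2][0][0])), tri((w,g[0][0][0]),(si,g[1][0][0])))
except Exception as e: print(e)
print("block",tri((si,(402.9,383.3)),(sc,(186.1,166.5))))
RNG["or"]=[((4,120,60),(16,255,255))]
print("pin",blobs(w,"or",10),blobs(si,"or",10),blobs(sc,"or",4))
E
```

```text
24.225 [ 0.4704 -0.2509  0.3348] -0.002
red side [332.5, 205.7] @.085 [0.6828 0.0739 0.085 ]  @.129 [0.6342 0.0189 0.129 ] tri [0.6342 0.0175 0.1296] 0.0009
red side [284.5, 223.7] @.085 [0.5256 0.0762 0.085 ]  @.129 [0.4886 0.0211 0.129 ] tri [0.4883 0.0191 0.13  ] 0.0008
red side [340.7, 238.0] @.085 [ 0.6015 -0.0545  0.085 ]  @.129 [ 0.5589 -0.1     0.129 ] tri [ 0.558  -0.103   0.1309] 0.0013
red side [303.8, 240.3] @.085 [ 0.5227 -0.0106  0.085 ]  @.129 [ 0.486  -0.0594  0.129 ] tri [ 0.4851 -0.0617  0.1306] 0.0006
wrist [387.7, 28.5] @.09 [ 0.5752 -0.0879  0.09  ] @.134 [ 0.5604 -0.1002  0.134 ]
[[([237.8, 295.6], [233, 290, 12, 12, 75])], [([390.6, 362.7], [383, 355, 16, 16, 201])], [([189.9, 146.6], [188, 145, 5, 5, 18])]]
(array([ 0.4279996 , -0.38324693,  0.0924841 ]), np.float64(0.000930709362595032)) (array([ 0.4246412 , -0.38021596,  0.09108834]), np.float64(0.0038033543980501303))
block (array([ 0.46538023, -0.38761306,  0.01413475]), np.float64(0.0009192722350337997))
pin [([383.4, 246.1], [372, 234, 23, 26, 354])] [([89.9, 121.7], [63, 56, 86, 120, 4590]), ([428.1, 316.4], [422, 306, 12, 20, 173])] [([223.5, 0.8], [218, 0, 11, 4, 24]), ([261.3, 27.9], [256, 23, 11, 10, 47]), ([536.7, 99.1], [510, 81, 50, 39, 731]), ([171.0, 189.3], [170, 188, 3, 3, 7]), ([172.8, 195.0], [171, 194, 4, 3, 8]), ([232.2, 205.0], [231, 204, 3, 3, 6]), ([228.8, 207.8], [228, 207, 2, 3, 4]), ([557.9, 415.9], [556, 411, 4, 9, 22])]
```

View pics/w8.png

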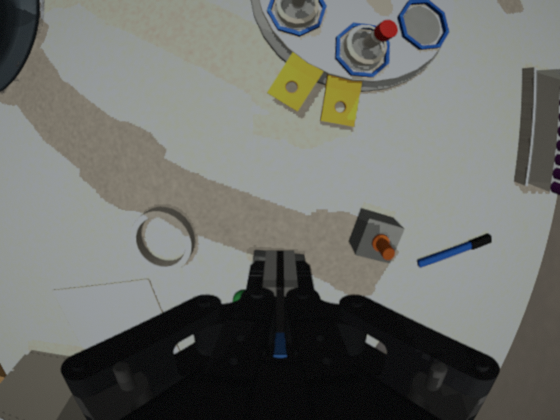

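All four carriers are seated, with caps at z≈0.13 by triangulation. Wrist view: green ball at (238,296), pin at (384,246), lug hole (292,87), ear hole (340,106). The lever is pushed along +x, from x 0.428 to 0.503.

Call:
{"op": "arm_command", "data": {"commands": [[-5, -3, 0, 0, 0], [-10, -6, 0, 0, 0], [-13.5, -8, 0, 0, 0], [-13.5, -8, 6, 0, 0], [-13.5, -8, 12, 0, 0], [-13.5, -8, 17, 0, 0], [-13.5, -8, 19.2, 0, 0], [-13.5, -8, 19.2, 0, 0], [-13.5, -6, 19.2, 0, 0], [-13.5, -5, 19.2, 0, 0], [-13.6, -4, 19.2, 0, 0], [-13.6, -3, 19.2, 0, 0], [-13.7, -2, 19.2, 0, 0], [-13.7, -1, 19.2, 0, 0], [-13.8, -0.3, 19.2, 0, 0], [-13.8, 0.3, 19.2, 0, 0], [-13.8, 0.3, 19.2, 0, 0]]}}

```text
clock: 26.65
position: [0.4731, -0.3901, 0.1426]
tcp_rot: [-0.0, 0.707, 0.707, 0.0]
ft_force: [-0.8, 0.5, 0.0]
grip_width: 0.001
gripper_force: 0.0
```

```bash
cat > g.py <<'E'
from h import *
RNG["green"]=[((40,80,30),(85,255,255))]
si=shot("side"); sc=shot("scene"); g=[blobs(c,"green",3) for c in (si,sc)]; print(g)
print(tri((si,g[0][0][0]),(sc,g[1][0][0])))
E
python3 g.py
```

```text
[[([426.2, 347.5], [421, 342, 10, 11, 76])], [([174.7, 158.8], [173, 158, 5, 3, 11])]]
(array([ 0.49955441, -0.39420733,  0.09284939]), np.float64(0.0015298883982494949))
```

Call:
{"op": "arm_command", "data": {"commands": [[0, 0.3, 0, 0, 0], [0, 0.5, 0, 0, 0], [0, 0.7, 0, 0, 0], [0, 0.7, 0, 0, 0]]}}

```text
clock: 27.25
position: [0.479, -0.3905, 0.1427]
tcp_rot: [-0.001, 0.707, 0.707, -0.0]
ft_force: [-2.5, -0.1, -0.4]
grip_width: -0.001
gripper_force: 1.2
```

```bash
python3 g.py
```

```text
[[([428.2, 347.0], [423, 340, 10, 13, 80])], [([173.8, 160.5], [172, 159, 4, 4, 11])]]
(array([ 0.50550336, -0.39399723,  0.0899403 ]), np.float64(0.0016629667313137477))
```

Call:
{"op": "arm_command", "data": {"commands": [[0, -2, 0, 0, 0], [0, -4, -4, 0, 0], [0, -4, -10, 0, 0], [0, -4, -16, 0, 0], [0, -4, -20.7, 0, 0], [5, -2, -20.7, 0, 0], [10, -1, -20.7, 0, 0.2], [15, 0, -20.7, 0, 0.4], [20, 2, -20.7, 0, 0.6], [25, 4, -20.7, 0, 0.6], [30, 6, -20.7, 0, 0.6], [35, 7, -20.7, 0, 0.6], [40, 8, -20.7, 0, 0.6], [45.1, 8.6, -20.7, 0, 0.6], [45.1, 8.6, -20.7, 0, 0.6], [45.1, 8.6, -20.7, 0, 0.6], [45.1, 8.6, -20.7, 0, 0.6]]}}

```text
clock: 29.48
position: [0.5656, 0.059, 0.3501]
tcp_rot: [0.0, 0.708, 0.706, 0.0]
ft_force: [-0.1, -0.9, 0.0]
grip_width: 0.597
gripper_force: 0.0
```

```bash
python3 g.py; python3 chk.py w9; python3 - <<'E'
from h import *
w=shot("wrist"); np.savez("w9.npz",**w)
print(proj(w,np.array([.565,.0605,.21])),proj(w,np.array([.562,-.0196,.165])))
E
```

```text
[[([424.9, 344.9], [418, 338, 15, 15, 185])], [([173.9, 160.0], [172, 158, 5, 5, 20])]]
(array([ 0.50378773, -0.39091777,  0.09317375]), np.float64(0.0008406731935004725))
29.575 [0.5656 0.0591 0.3501] 0.602
red side [332.4, 205.9] @.085 [0.6819 0.0733 0.085 ]  @.129 [0.6334 0.0183 0.129 ] tri [0.6341 0.0172 0.1292] 0.0013
red side [284.5, 223.7] @.085 [0.5256 0.0762 0.085 ]  @.129 [0.4886 0.0211 0.129 ] tri [0.4889 0.0195 0.1295] 0.0011
red side [340.9, 238.1] @.085 [ 0.6016 -0.0551  0.085 ]  @.129 [ 0.559  -0.1006  0.129 ] tri [ 0.5581 -0.1022  0.1303] 0.0004
red side [303.7, 240.5] @.085 [ 0.5221 -0.0112  0.085 ]  @.129 [ 0.4854 -0.0599  0.129 ] tri [ 0.4861 -0.0612  0.1292] 0.0014
wrist [202.8, 232.5] @.09 [0.4791 0.0044 0.09  ] @.134 [0.4906 0.0218 0.134 ]
wrist [354.2, 235.4] @.09 [0.6474 0.0008 0.09  ] @.134 [0.6363 0.0186 0.134 ]
wrist [275.7, 336.0] @.09 [ 0.5592 -0.1393  0.09  ] @.134 [ 0.5599 -0.1028  0.134 ]
[280.28254097 221.42454204] [276.92762846 287.85290667]
```

View pics/w9.png

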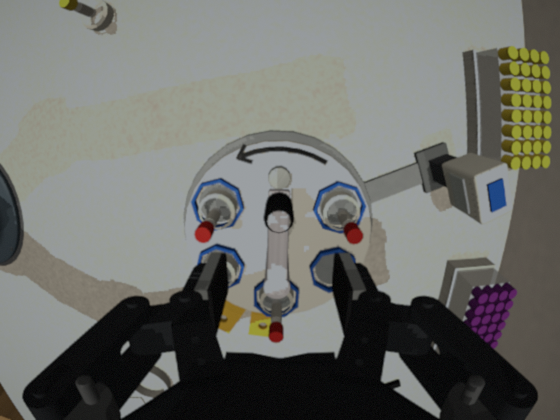

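Wrist view: grip top at (279,219), right where it was predicted, and column top at (277,285). The lever is fully over and all the tubes are standing. Gripping the crank.

Call:
{"op": "arm_command", "data": {"commands": [[0.1, 0, 5, 0, 0.6], [0.1, 0, 9, 0, 0.6], [0.1, 0, 10.4, 0, 0.6], [0.1, 0, 10.4, 0, 0.6], [0.1, 0, 10.4, 0, 0.6], [0.1, 0, 10.4, 0, 0.1], [0.1, 0, 10.4, 0, 0.1], [0.1, 0, 10.4, 0, 0.1], [0.1, 0, 10.4, 0, 0.1]]}}

```text
clock: 30.9
position: [0.5657, 0.0617, 0.2473]
tcp_rot: [0.0, 0.707, 0.707, 0.001]
ft_force: [-2.3, -0.2, 5.8]
grip_width: 0.24
gripper_force: 58.8
```

```bash
python3 -c "
import numpy as np
def rows(a0,angs,r=8.0):
    t0=np.radians(a0)
    print([[round(r*(np.sin(t)-np.sin(t0)),2),round(r*(np.cos(t)-np.cos(t0)),2),0,0,0.1] for t in np.radians(a0+np.array(angs))])
rows(88,[3,9,18,27,36,45,54,63,72,81,87,90])
rows(178,[3]+list(range(9,136,9))+[142,145])
rows(323,[3]+list(range(9,130,9))+[135,138])
"
```

```text
[[np.float64(0.0), np.float64(-0.42), 0, 0, 0.1], [np.float64(-0.05), np.float64(-1.25), 0, 0, 0.1], [np.float64(-0.31), np.float64(-2.48), 0, 0, 0.1], [np.float64(-0.74), np.float64(-3.66), 0, 0, 0.1], [np.float64(-1.36), np.float64(-4.75), 0, 0, 0.1], [np.float64(-2.14), np.float64(-5.74), 0, 0, 0.1], [np.float64(-3.07), np.float64(-6.58), 0, 0, 0.1], [np.float64(-4.12), np.float64(-7.28), 0, 0, 0.1], [np.float64(-5.26), np.float64(-7.8), 0, 0, 0.1], [np.float64(-6.47), np.float64(-8.13), 0, 0, 0.1], [np.float64(-7.3), np.float64(-8.25), 0, 0, 0.1], [np.float64(-7.72), np.float64(-8.27), 0, 0, 0.1]]
[[np.float64(-0.42), np.float64(-0.0), 0, 0, 0.1], [np.float64(-1.25), np.float64(0.05), 0, 0, 0.1], [np.float64(-2.48), np.float64(0.31), 0, 0, 0.1], [np.float64(-3.66), np.float64(0.74), 0, 0, 0.1], [np.float64(-4.75), np.float64(1.36), 0, 0, 0.1], [np.float64(-5.74), np.float64(2.14), 0, 0, 0.1], [np.float64(-6.58), np.float64(3.07), 0, 0, 0.1], [np.float64(-7.28), np.float64(4.12), 0, 0, 0.1], [np.float64(-7.8), np.float64(5.26), 0, 0, 0.1], [np.float64(-8.13), np.float64(6.47), 0, 
[... 558 characters left out ...]
1], [np.float64(3.43), np.float64(1.49), 0, 0, 0.1], [np.float64(4.67), np.float64(1.61), 0, 0, 0.1], [np.float64(5.93), np.float64(1.53), 0, 0, 0.1], [np.float64(7.15), np.float64(1.26), 0, 0, 0.1], [np.float64(8.32), np.float64(0.8), 0, 0, 0.1], [np.float64(9.4), np.float64(0.16), 0, 0, 0.1], [np.float64(10.37), np.float64(-0.63), 0, 0, 0.1], [np.float64(11.2), np.float64(-1.57), 0, 0, 0.1], [np.float64(11.88), np.float64(-2.63), 0, 0, 0.1], [np.float64(12.38), np.float64(-3.78), 0, 0, 0.1], [np.float64(12.69), np.float64(-5.0), 0, 0, 0.1], [np.float64(12.81), np.float64(-6.25), 0, 0, 0.1], [np.float64(12.74), np.float64(-7.5), 0, 0, 0.1], [np.float64(12.67), np.float64(-7.92), 0, 0, 0.1]]
```

Call:
{"op": "arm_command", "data": {"commands": [[0, -0.42, 0, 0, 0.1], [-0.05, -1.25, 0, 0, 0.1], [-0.31, -2.48, 0, 0, 0.1], [-0.74, -3.66, 0, 0, 0.1], [-1.36, -4.75, 0, 0, 0.1], [-2.14, -5.74, 0, 0, 0.1], [-3.07, -6.58, 0, 0, 0.1], [-4.12, -7.28, 0, 0, 0.1], [-5.26, -7.8, 0, 0, 0.1], [-6.47, -8.13, 0, 0, 0.1], [-7.3, -8.25, 0, 0, 0.1], [-7.72, -8.27, 0, 0, 0.1], [-7.72, -8.27, 0, 0, 0.1]]}}

```text
clock: 32.52
position: [0.4825, -0.0153, 0.2472]
tcp_rot: [0.0, 0.707, 0.707, 0.001]
ft_force: [-1.3, 1.4, 10.5]
grip_width: 0.24
gripper_force: 59.9
```

```bash
python3 chk.py w10
```

```text
32.525 [ 0.4825 -0.0153  0.2472] 0.24
red side [345.4, 211.9] @.085 [0.6901 0.0294 0.085 ]  @.129 [ 0.641  -0.0223  0.129 ] tri [ 0.6409 -0.0244  0.13  ] 0.0014
red side [352.8, 230.8] @.085 [ 0.6461 -0.0483  0.085 ]  @.129 [ 0.6003 -0.0943  0.129 ] tri [ 0.5997 -0.0971  0.1306] 0.0015
red side [323.6, 242.0] @.085 [ 0.5573 -0.0435  0.085 ]  @.129 [ 0.518  -0.0898  0.129 ] tri [ 0.5174 -0.0922  0.1305] 0.001
wrist [353.2, 120.2] @.09 [0.5332 0.0542 0.09  ] @.134 [0.5232 0.0552 0.134 ]
wrist [498.5, 238.5] @.09 [ 0.6784 -0.0391  0.09  ] @.134 [ 0.6403 -0.02    0.134 ]
wrist [434.0, 317.0] @.09 [ 0.6258 -0.117   0.09  ] @.134 [ 0.5979 -0.0827  0.134 ]
```

Call:
{"op": "arm_command", "data": {"commands": [[-0.42, 0, 0, 0, 0.1], [-1.25, 0.05, 0, 0, 0.1], [-2.48, 0.31, 0, 0, 0.1], [-3.66, 0.74, 0, 0, 0.1], [-4.75, 1.36, 0, 0, 0.1], [-5.74, 2.14, 0, 0, 0.1], [-6.58, 3.07, 0, 0, 0.1], [-7.28, 4.12, 0, 0, 0.1], [-7.8, 5.26, 0, 0, 0.1], [-8.13, 6.47, 0, 0, 0.1], [-8.27, 7.72, 0, 0, 0.1], [-8.22, 8.97, 0, 0, 0.1], [-7.97, 10.2, 0, 0, 0.1], [-7.53, 11.38, 0, 0, 0.1], [-6.91, 12.47, 0, 0, 0.1], [-6.13, 13.45, 0, 0, 0.1], [-5.42, 14.12, 0, 0, 0.1], [-5.09, 14.38, 0, 0, 0.1], [-5.09, 14.38, 0, 0, 0.1]]}}

```text
clock: 35.05
position: [0.6262, -0.0667, 0.2473]
tcp_rot: [0.0, 0.707, 0.707, -0.0]
ft_force: [0.1, -0.2, 7.6]
grip_width: 0.237
gripper_force: 59.6
```

```bash
python3 chk.py w11
```

```text
35.05 [ 0.6262 -0.0667  0.2473] 0.237
red side [301.5, 205.8] @.085 [0.6136 0.1226 0.085 ]  @.129 [0.5701 0.064  0.129 ] tri [0.5695 0.063  0.1297] 0.0001
red side [333.6, 205.1] @.085 [0.6873 0.0746 0.085 ]  @.129 [0.6384 0.0196 0.129 ] tri [0.6356 0.0148 0.1322] 0.0011
red side [284.5, 221.5] @.085 [0.5314 0.0847 0.085 ]  @.129 [0.494  0.0289 0.129 ] tri [0.4944 0.0273 0.1295] 0.0013
red side [337.9, 239.9] @.085 [ 0.5908 -0.0566  0.085 ]  @.129 [ 0.5491 -0.102   0.129 ] tri [ 0.6133 -0.0193  0.0549] 0.0088
wrist [184.9, 17.1] @.09 [0.5581 0.0794 0.09  ] @.134 [0.5712 0.0656 0.134 ]
wrist [73.6, 90.8] @.09 [0.4627 0.0347 0.09  ] @.134 [0.4943 0.0296 0.134 ]
wrist [299.2, 100.4] @.09 [0.6386 0.0155 0.09  ] @.134 [0.636  0.0142 0.134 ]
wrist [168.1, 281.7] @.09 [ 0.5318 -0.1264  0.09  ] @.134 [ 0.5499 -0.1003  0.134 ]
```

Call:
{"op": "arm_command", "data": {"commands": [[0.34, 0.24, 0, 0, 0.1], [1.06, 0.67, 0, 0, 0.1], [2.21, 1.18, 0, 0, 0.1], [3.43, 1.49, 0, 0, 0.1], [4.67, 1.61, 0, 0, 0.1], [5.93, 1.53, 0, 0, 0.1], [7.15, 1.26, 0, 0, 0.1], [8.32, 0.8, 0, 0, 0.1], [9.4, 0.16, 0, 0, 0.1], [10.37, -0.63, 0, 0, 0.1], [11.2, -1.57, 0, 0, 0.1], [11.88, -2.63, 0, 0, 0.1], [12.38, -3.78, 0, 0, 0.1], [12.69, -5, 0, 0, 0.1], [12.81, -6.25, 0, 0, 0.1], [12.74, -7.5, 0, 0, 0.1], [12.67, -7.92, 0, 0, 0.1], [12.67, -7.92, 0, 0, 0.1]]}}

```text
clock: 37.45
position: [0.5471, 0.0602, 0.2472]
tcp_rot: [0.0, 0.707, 0.707, 0.001]
ft_force: [0.3, 0.3, 8.8]
grip_width: 0.234
gripper_force: 59.6
```

```bash
python3 chk.py; python3 - <<'E'
from h import *
L=np.radians
print([[round(8*(np.sin(L(a))-np.sin(L(101))),2),round(8*(np.cos(L(a))-np.cos(L(101))),2)] for a in (103,106,109,111,111.6,113)])
E
```

```text
37.45 [0.5471 0.0602 0.2472] 0.234
red side [325.5, 204.4] @.085 [0.6716 0.0904 0.085 ]  @.129 [0.6239 0.0342 0.129 ] tri [0.624  0.0329 0.1295] 0.0009
red side [286.0, 227.9] @.085 [0.5179 0.0582 0.085 ]  @.129 [0.4815 0.0043 0.129 ] tri [ 0.4818 -0.05    0.1542] 0.031
red side [346.2, 235.2] @.085 [ 0.6202 -0.0533  0.085 ]  @.129 [ 0.5762 -0.0989  0.129 ] tri [ 0.5764 -0.101   0.13  ] 0.0016
red side [312.0, 242.3] @.085 [ 0.5339 -0.0285  0.085 ]  @.129 [ 0.4964 -0.0759  0.129 ] tri [ 0.4957 -0.0775  0.1301] 0.0004
[[np.float64(-0.06), np.float64(-0.27)], [np.float64(-0.16), np.float64(-0.68)], [np.float64(-0.29), np.float64(-1.08)], [np.float64(-0.38), np.float64(-1.34)], [np.float64(-0.41), np.float64(-1.42)], [np.float64(-0.49), np.float64(-1.6)]]
```

Call:
{"op": "arm_command", "data": {"commands": [[-0.06, -0.27, 0, 0, 0.1], [-0.16, -0.68, 0, 0, 0.1], [-0.29, -1.08, 0, 0, 0.1], [-0.38, -1.34, 0, 0, 0.1], [-0.41, -1.42, 0, 0, 0.1], [-0.41, -1.42, 0, 0, 0.1], [-0.41, -1.42, 0, 0, 0.1]]}}

```text
clock: 38.42
position: [0.5337, 0.0564, 0.2473]
tcp_rot: [0.001, 0.707, 0.707, 0.001]
ft_force: [3.0, 0.8, 6.6]
grip_width: 0.233
gripper_force: 59.4
```

```bash
python3 - <<'E'
from h import *
w=shot("wrist","w12"); si=shot("side","d12"); sc=shot("scene","s12"); print(w["Tp"])
a=cv2.resize(w["image"][290:420,120:330,::-1],None,fx=2,fy=2,interpolation=cv2.INTER_CUBIC)
a=cv2.resize(si["image"][260:330,290:390,::-1],(400,280),interpolation=cv2.INTER_CUBIC)
b=cv2.resize(sc["image"][185:235,200:260,::-1],(336,280),interpolation=cv2.INTER_CUBIC)
cv2.imwrite("pics/c12.png",np.hstack([a,b]))
E
```

```text
[0.53374555 0.05638929 0.24726181]
```

View pics/c12.png

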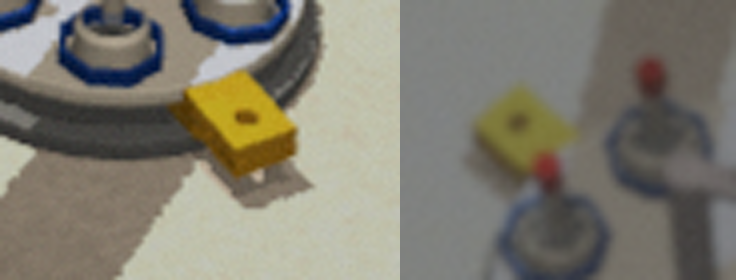

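The lug now covers the ear with its hole visible: side crop (246,117), scene crop (520,121). I'm letting go of the crank and measuring the lug hole from the same wrist viewpoint that saw the ear.

Call:
{"op": "arm_command", "data": {"commands": [[0, 0, 0, 0, 0.45], [0, 0, 0, 0, 0.45], [0, 0, 0, 0, 0.45], [0, 0, -3, 0, 0.45], [0, 0, -7, 0, 0.45], [0, 0, -9, 0, 0.3], [-5, 1, -9, 0, 0.1], [-10, 2, -8.7, 0, 0], [-16.1, 2.5, -8.7, 0, 0], [-16.1, 2.5, -8.7, 0, 0], [-16.1, 2.5, -8.7, 0, 0], [-16.1, 2.5, -8.7, 0, 0]]}}

```text
clock: 40.08
position: [0.5582, -0.1032, 0.3327]
tcp_rot: [-0.0, 0.706, 0.708, 0.0]
ft_force: [0.7, 0.3, -0.4]
grip_width: 0.002
gripper_force: 0.0
```

```bash
cat > hole.py <<'E'
from h import *
def holes(c,box=None):
    RNG["yl"]=[((18,120,60),(34,255,255))]
    m=mask(c,"yl"); 
    if box is not None: q=np.zeros_like(m); x0,y0,x1,y1=box; q[y0:y1,x0:x1]=m[y0:y1,x0:x1]; m=q
    cs,h=cv2.findContours(m,cv2.RETR_CCOMP,cv2.CHAIN_APPROX_NONE); r=[]
    for i,k in enumerate(cs):
        if h[0][i][3]>=0 and len(k)>=6:
            M=cv2.moments(k)
            if M["m00"]>6: r.append((round(M["m10"]/M["m00"],1),round(M["m01"]/M["m00"],1),M["m00"]))
    return r
if __name__=="__main__":
    w=shot("wrist","w13"); print(w["Tp"])
    w7=dict(w); w7["image"]=cv2.imread("pics/w7.png")[:,:,::-1].copy(); w7["TR"]=np.array([[0,1,0],[1,0,0],[0,0,-1.]]); w7["Tp"]=np.array([.5575,-.1048,.3341])
    w8=dict(w7); w8["image"]=cv2.imread("pics/w8.png")[:,:,::-1].copy(); w8["Tp"]=np.array([.4704,-.2509,.3348])
    for n,c in(("w7",w7),("w8",w8),("now",w)):
        for h in holes(c,(150,40,420,330)): print(n,h,"lug@.042",plane(c,h[:2],.042).round(4),"ear@.03",plane(c,h[:2],.03).round(4))
E
python3 hole.py; python3 chk.py
```

```text
[ 0.55819151 -0.10318994  0.3327308 ]
w7 (265.5, 225.4, 79.0) lug@.042 [ 0.5396 -0.1631  0.042 ] ear@.03 [ 0.539  -0.1675  0.03  ]
w7 (217.6, 212.6, 76.5) lug@.042 [ 0.4829 -0.1473  0.042 ] ear@.03 [ 0.4804 -0.1512  0.03  ]
w8 (339.5, 106.7, 106.0) lug@.042 [ 0.5356 -0.1702  0.042 ] ear@.03 [ 0.5378 -0.1701  0.03  ]
w8 (291.2, 86.8, 116.5) lug@.042 [ 0.4819 -0.1492  0.042 ] ear@.03 [ 0.4823 -0.1483  0.03  ]
now (264.0, 229.0, 33.0) lug@.042 [ 0.5386 -0.1654  0.042 ] ear@.03 [ 0.5379 -0.1699  0.03  ]
40.125 [ 0.5582 -0.1032  0.3328] -0.003
red side [319.6, 203.1] @.085 [0.6628 0.1053 0.085 ]  @.129 [0.6157 0.048  0.129 ] tri [0.6141 0.0443 0.1312] 0.0011
red side [288.5, 231.2] @.085 [0.5146 0.0425 0.085 ]  @.129 [ 0.4785 -0.0102  0.129 ] tri [ 0.4785 -0.0112  0.1295] 0.0005
red side [349.6, 232.4] @.085 [ 0.635 -0.049  0.085]  @.129 [ 0.59   -0.0949  0.129 ] tri [ 0.5896 -0.0968  0.1301] 0.0011
red side [318.2, 242.7] @.085 [ 0.545  -0.0383  0.085 ]  @.129 [ 0.5066 -0.085   0.129 ] tri [ 0.5071 -0.087   0.1298] 0.0016
```

Call:
{"op": "arm_command", "data": {"commands": [[-6, 0.8, 0, 0, 0.2], [-12, 1.6, 0, 0, 0.4], [-18, 2.4, 0, 0, 0.5], [-23, 3.2, 0, 0, 0.5], [-23, 3.2, 2.9, 0, 0.5], [-23, 3.2, 2.9, 0, 0.5], [-23, 3.2, 2.9, 0, 0.5], [-23, 3.2, 2.9, 0, 0.5]]}}

```text
clock: 41.22
position: [0.591, -0.3341, 0.3055]
tcp_rot: [0.001, 0.706, 0.708, 0.001]
ft_force: [-1.0, -0.1, -0.8]
grip_width: 0.502
gripper_force: 0.0
```

```bash
python3 - <<'E'
from hole import *
w=shot("wrist","w14"); print(w["Tp"])
print(blobs(w,"orange",20)); RNG["or"]=[((3,120,60),(17,255,255))]
for b,st in blobs(w,"or",20): print(b,st,[plane(w,b,z).round(4) for z in(.05,.066,.082)])
for h in holes(w,(0,0,420,250)): print(h,"lug@.042",plane(w,h[:2],.042).round(4))
si=shot("side"); sc=shot("scene")
for h in holes(si,(290,260,390,330)): print("side",h,plane(si,h[:2],.042).round(4))
cv2.imwrite("pics/c14.png",cv2.resize(w["image"][110:290,150:400,::-1],None,fx=3,fy=3,interpolation=cv2.INTER_CUBIC))
E
```

```text
[ 0.59100915 -0.33411722  0.30546314]
[([283.1, 182.7], [273, 170, 21, 25, 326])]
[283.1, 182.1] [273, 170, 21, 26, 418] [array([ 0.594 , -0.3319,  0.05  ]), array([ 0.5938, -0.3283,  0.066 ]), array([ 0.5936, -0.3247,  0.082 ])]
(229.5, 29.0, 55.0) lug@.042 [ 0.5394 -0.1726  0.042 ]
```

View pics/w14.png

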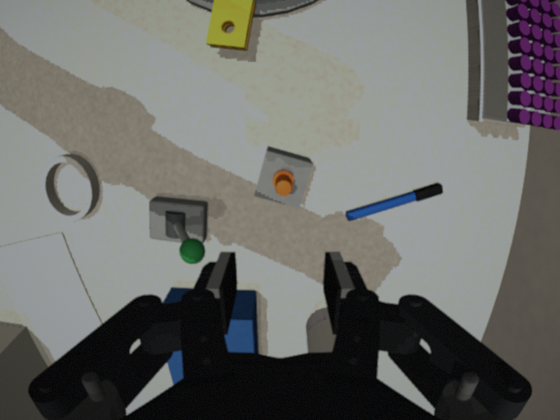

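Wrist view: pin collar about (283,180) and grip top about (284,188); both give pin xy≈(0.593,-0.331). The lug hole at (229,29) gives (0.539,-0.169) once averaged over opposing views, matching the ear.

Call:
{"op": "arm_command", "data": {"commands": [[0.3, 0.2, 6, 0, 0.5], [0.3, 0.2, 12, 0, 0.5], [0.3, 0.2, 16, 0, 0.5], [0.3, 0.2, 17.8, 0, 0.5], [0.3, 0.2, 17.8, 0, 0.5], [0.3, 0.2, 17.8, 0, 0.5]]}}

```text
clock: 42.12
position: [0.5934, -0.3327, 0.1281]
tcp_rot: [0.002, 0.707, 0.707, 0.001]
ft_force: [0.2, 0.9, -0.1]
grip_width: 0.506
gripper_force: 0.0
```

Call:
{"op": "arm_command", "data": {"commands": [[0, 0, 0, 0, 0.1], [0, 0, 0, 0, 0.1], [0, 0, 0, 0, 0.1], [0, 0, 0, 0, 0.1], [0, 0, -1, 0, 0.1], [0, 0, -2.5, 0, 0.1], [0, 0, -4, 0, 0.1], [0, 0, -6, 0, 0.1], [0, 0, -10, 0, 0.1], [0, 0, -14, 0, 0.1], [0, 0, -14, 0, 0.1], [0, 0, -14, 0, 0.1]]}}

```text
clock: 43.62
position: [0.5916, -0.3318, 0.2661]
tcp_rot: [-0.0, 0.707, 0.707, -0.0]
ft_force: [-0.1, -0.1, -0.4]
grip_width: 0.163
gripper_force: 58.8
```

```bash
python3 - <<'E'
from h import *
w=shot("wrist","w15"); s=sensors.get_state(); print(w["Tp"],s["grip_width"],s["gripper_force"])
RNG["or"]=[((3,120,60),(17,255,255))]
T=w["Tp"]
for b,st in blobs(w,"or",20): print(b,st,(plane(w,b,T[2]-.054)-T).round(4))
si=shot("side"); sc=shot("scene")
sb=[b for b in blobs(si,"or",15) if b[0][0]>300]; cb=[b for b in blobs(sc,"or",3)]
print(sb,cb)
for a in sb: print(min([tri((si,a[0]),(sc,c[0])) for c in cb],key=lambda t:t[1]))
cv2.imwrite("pics/c15.png",cv2.resize(w["image"][180:420,180:380,::-1],None,fx=2.5,fy=2.5,interpolation=cv2.INTER_CUBIC))
E
```

```text
[ 0.59162994 -0.3317739   0.26613787] 0.16578222643246743 58.81558299064636
[279.8, 272.1] [262, 237, 37, 70, 2067] [-0.0009  0.0081 -0.054 ]
[([438.3, 269.5], [432, 266, 13, 7, 51])] [([223.6, 1.0], [218, 0, 11, 4, 29]), ([261.4, 26.1], [254, 16, 20, 18, 95]), ([536.7, 99.5], [509, 81, 51, 39, 931]), ([531.3, 83.7], [531, 83, 2, 2, 3]), ([510.0, 129.9], [507, 129, 7, 3, 7]), ([164.8, 164.4], [163, 163, 4, 4, 11]), ([166.4, 170.6], [166, 169, 2, 4, 5]), ([224.5, 213.7], [223, 212, 4, 5, 11]), ([557.6, 416.0], [555, 411, 5, 9, 27])]
(array([ 0.58970764, -0.32994423,  0.17974085]), np.float64(0.00040106664804391286))
```

```bash
python3 - <<'E'
from h import *
w=shot("wrist"); T=w["Tp"]; RNG["or"]=[((3,120,60),(17,255,255))]
m=mask(w,"or"); 
for y in range(234,312,4): x=np.flatnonzero(m[y,240:320]); print(y,(x.min()+240,x.max()+240) if len(x) else None)
for y in (254,255.5,257): print((plane(w,(280.5,y),T[2]-.078)-T).round(4))
E
```

```text
234 None
238 (np.int64(273), np.int64(286))
242 (np.int64(267), np.int64(293))
246 (np.int64(263), np.int64(297))
250 (np.int64(264), np.int64(297))
254 (np.int64(265), np.int64(295))
258 (np.int64(267), np.int64(293))
262 (np.int64(266), np.int64(293))
266 (np.int64(266), np.int64(294))
270 (np.int64(266), np.int64(294))
274 (np.int64(265), np.int64(294))
278 (np.int64(265), np.int64(295))
282 (np.int64(264), np.int64(295))
286 (np.int64(264), np.int64(296))
290 (np.int64(263), np.int64(296))
294 (np.int64(263), np.int64(296))
298 (np.int64(263), np.int64(296))
302 (np.int64(267), np.int64(292))
306 (np.int64(274), np.int64(285))
310 None
[-0.0008  0.0055 -0.078 ]
[-0.0008  0.0046 -0.078 ]
[-0.0008  0.0038 -0.078 ]
```

View pics/c15.png

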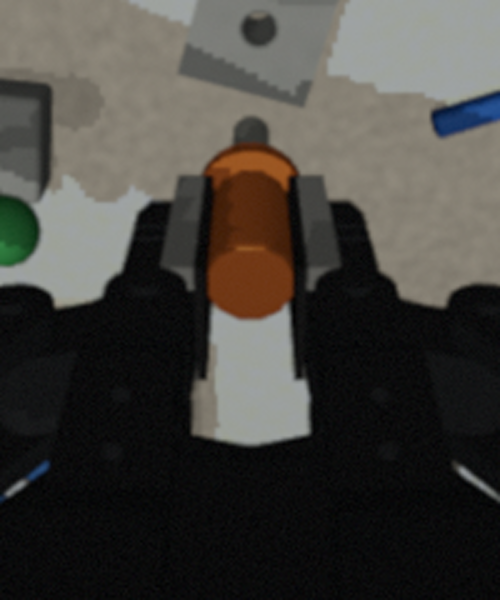

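```bash
python3 - <<'E'
from h import *
w=shot("wrist"); T=w["Tp"]
for h in (.113,.117,.121,.125):
    print(h,"top",[(plane(w,(280,y),T[2]-h+.075)-T)[1].round(4) for y in (291.5,293.5)],"collar",[(plane(w,(280,y),T[2]-h+.043)-T)[1].round(4) for y in (247.5,250)],"tip",(plane(w,(280,228),T[2]-h)-T)[1].round(4), (plane(w,(280,293),T[2]-h+.075)-T)[0].round(4),(plane(w,(280,228),T[2]-h)-T)[0].round(4))
E
```

```text
0.113 top [np.float64(0.0082), np.float64(0.0072)] collar [np.float64(0.0126), np.float64(0.0113)] tip 0.0062 -0.0009 -0.0011
0.117 top [np.float64(0.0057), np.float64(0.0047)] collar [np.float64(0.0108), np.float64(0.0095)] tip 0.0047 -0.0009 -0.0011
0.121 top [np.float64(0.0032), np.float64(0.0022)] collar [np.float64(0.009), np.float64(0.0077)] tip 0.0032 -0.0009 -0.0011
0.125 top [np.float64(0.0007), np.float64(-0.0003)] collar [np.float64(0.0072), np.float64(0.0058)] tip 0.0017 -0.0009 -0.0011
```

The crop shows the pin held upright; its axis sits about +2.5 mm in y from the TCP line, so I'm correcting for that over the lug. I'm hovering with the tip just above the lug to check.

Call:
{"op": "arm_command", "data": {"commands": [[5, -1.7, 0, 0, 0.1], [10, -3.4, 0, 0, 0.1], [14, -4.6, 0, 0, 0.1], [16, -5.2, 0, 0, 0.1], [16, -5.2, 4, 0, 0.1], [16, -5.2, 7.5, 0, 0.1], [16, -5.2, 9.2, 0, 0.1], [16, -5.2, 9.2, 0, 0.1], [16, -5.2, 9.2, 0, 0.1]]}}

```text
clock: 45.0
position: [0.5411, -0.1726, 0.175]
tcp_rot: [0.001, 0.707, 0.707, 0.001]
ft_force: [-0.1, -0.3, 0.5]
grip_width: 0.164
gripper_force: 58.8
```

```bash
python3 - <<'E'
from h import *
w=shot("wrist","w16"); si=shot("side","d16"); sc=shot("scene","s16"); print(w["Tp"])
P=lambda c,X:proj(c,np.array(X)).round(1)
print("tip pred side",P(si,[.539,-.169,.055]),"hole side",P(si,[.539,-.169,.042]))
a=cv2.resize(w["image"][190:310,220:340,::-1],(400,400),interpolation=cv2.INTER_CUBIC)
b=cv2.resize(si["image"][255:315,315:375,::-1],(400,400),interpolation=cv2.INTER_CUBIC)
cv2.imwrite("pics/c16.png",np.hstack([a,b]))
E
```

```text
[ 0.54112065 -0.17259736  0.17504272]
tip pred side [352.4 283.3] hole side [352.  287.8]
```

View pics/c16.png

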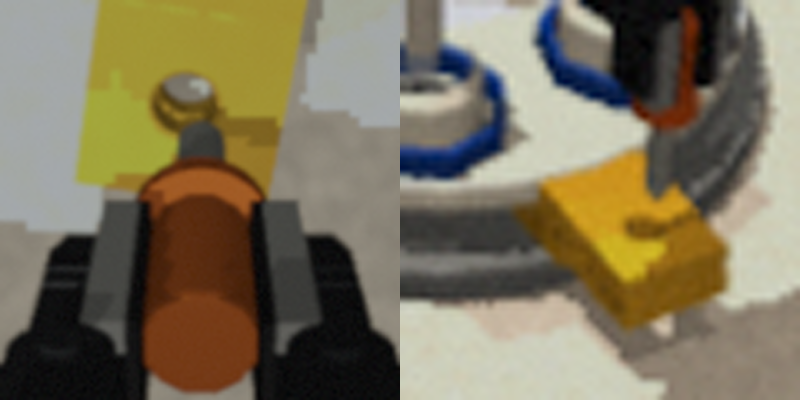

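The crop shows table light through both holes, so lug and ear are aligned. In wrist pixels the hole is at (275,220) and the shaft tip at (280.6,228). In side pixels the tip is at (353.3,284) and the hole at (351.5,289).

```bash
python3 - <<'E'
from h import *
w=shot("wrist"); si=shot("side"); T=w["Tp"]; print(T,w["TR"].round(3).tolist())
for wt in (228,230): print("tip",tri((w,(280.6,wt)),(si,(353.3,284.)))[0].round(4))
for wt in (219,221): print("hole",tri((w,(275.2,wt)),(si,(351.5,289.2)))[0].round(4))
for z in (.05,.054,.058): print("tipW",plane(w,(280.6,229),z).round(4),"tipS",plane(si,(353.3,284),z).round(4))
print("holeW",plane(w,(275.2,220),.042).round(4),"S",plane(si,(351.5,289.2),.042).round(4))
E
```

```text
[ 0.54094448 -0.1722869   0.17517218] [[0.0, 1.0, 0.003], [1.0, -0.0, -0.001], [-0.001, 0.003, -1.0]]
tip [ 0.5409 -0.1699  0.0527]
tip [ 0.5406 -0.1707  0.0536]
hole [ 0.5375 -0.1689  0.0385]
hole [ 0.5372 -0.1698  0.0394]
tipW [ 0.5409 -0.1715  0.05  ] tipS [ 0.5432 -0.1677  0.05  ]
tipW [ 0.5408 -0.17    0.054 ] tipS [ 0.5399 -0.1709  0.054 ]
tipW [ 0.5408 -0.1685  0.058 ] tipS [ 0.5366 -0.1741  0.058 ]
holeW [ 0.5373 -0.1682  0.042 ] S [ 0.535  -0.1718  0.042 ]
```

Call:
{"op": "arm_command", "data": {"commands": [[0.1, -0.32, 0, 0, 0.1], [0.1, -0.32, 0, 0, 0.1], [0.1, -0.32, 0.5, 0, 0.1], [0.1, -0.32, 0.9, 0, 0.1], [0.1, -0.32, 1.3, 0, 0.1], [0.1, -0.32, 1.7, 0, 0.1], [0.1, -0.32, 2.1, 0, 0.1], [0.1, -0.32, 2.1, 0, 0.1]]}}

```text
clock: 46.25
position: [0.5368, -0.1709, 0.1525]
tcp_rot: [-0.0, 0.707, 0.707, -0.0]
ft_force: [0.5, -0.7, -0.2]
grip_width: 0.165
gripper_force: 58.8
```

No force, and the tip is already inside the lug. Going on down.

Call:
{"op": "arm_command", "data": {"commands": [[0, 0, 0.4, 0, 0.1], [0, 0, 0.8, 0, 0.1], [0, 0, 1.2, 0, 0.1], [0, 0, 1.6, 0, 0.1], [0, 0, 2.0, 0, 0.1], [0, 0, 2.3, 0, 0.1], [0, 0, 2.6, 0, 0.1], [0, 0, 2.6, 0, 0.1]]}}

```text
clock: 47.25
position: [0.5372, -0.171, 0.1267]
tcp_rot: [0.0, 0.707, 0.707, 0.0]
ft_force: [2.1, -0.4, -0.4]
grip_width: 0.165
gripper_force: 58.8
```

Call:
{"op": "arm_command", "data": {"commands": [[0, 0, 0.1, 0, 0.1], [0, 0, 0.1, 0, 0.4], [0, 0, 0.1, 0, 0.4], [0, 0, 0.1, 0, 0.4], [0, 0, 0.1, 0, 0.4], [0, 0, -3, 0, 0.4], [0, 0, -7, 0, 0.4], [0, 0, -12, 0, 0.4], [0, 0, -17, 0, 0.4], [-6, 0, -18, 0, 0.4], [-12, 0, -18, 0, 0.4], [-12, 0, -18, 0, 0.4]]}}

```text
clock: 48.75
position: [0.5349, -0.2971, 0.3071]
tcp_rot: [0.001, 0.71, 0.704, -0.001]
ft_force: [-0.3, 0.1, 1.0]
grip_width: 0.401
gripper_force: 0.0
```

```bash
python3 chk.py; python3 g.py; python3 - <<'E'
from h import *
RNG["or"]=[((3,140,60),(14,255,255))]
si=shot("side"); sc=shot("scene"); w=shot("wrist")
m=blobs(si,"or",15); print([b for b in m if 300<b[0][0]<420]); print([b for b in blobs(sc,"or",3) if 200<b[0][0]<250]); print(blobs(w,"or",30))
s=proj(si,np.array([.538,-.169,.079])),proj(si,np.array([.538,-.169,.042])); print("expect side top/collar-bottom",s)
print("expect wrist top",proj(w,np.array([.538,-.169,.079])),"collar",proj(w,np.array([.538,-.169,.047])))
E
```

```text
48.75 [ 0.5349 -0.2971  0.3071] 0.401
red side [319.6, 203.0] @.085 [0.6631 0.1057 0.085 ]  @.129 [0.616  0.0484 0.129 ] tri [0.6142 0.0444 0.1314] 0.0011
red side [288.5, 231.1] @.085 [0.5149 0.0428 0.085 ]  @.129 [ 0.4787 -0.0099  0.129 ] tri [ 0.4785 -0.0111  0.1297] 0.0006
red side [349.6, 232.4] @.085 [ 0.635 -0.049  0.085]  @.129 [ 0.59   -0.0949  0.129 ] tri [ 0.5892 -0.0976  0.1307] 0.0013
red side [318.2, 242.8] @.085 [ 0.5448 -0.0386  0.085 ]  @.129 [ 0.5064 -0.0853  0.129 ] tri [ 0.5059 -0.0881  0.1307] 0.0014
[[([424.9, 344.9], [417, 338, 16, 15, 188])], [([174.0, 159.9], [172, 158, 5, 5, 20])]]
(array([ 0.50347225, -0.39091381,  0.09339966]), np.float64(0.0006725759844049054))
[([351.4, 283.5], [347, 275, 9, 17, 124])]
[([220.3, 201.7], [220, 201, 2, 2, 3]), ([221.6, 207.0], [220, 206, 4, 3, 5]), ([224.6, 213.2], [223, 212, 4, 4, 8])]
[([281.7, 67.9], [271, 56, 19, 22, 222])]
expect side top/collar-bottom (array([352.90934897, 275.13048507]), array([351.67467782, 287.96057074]))
expect wrist top [281.89676886  61.98024542] collar [281.70612067  66.66512325]
```

```bash
python3 -c "
from station import job_done
print(job_done())"
```

```text
the job is handed in; nothing more can be done
None
```

I handed the job in at about 49 s of the 210 s allowed; the judge returned no verdict. My last camera checks showed all four red-capped carriers standing in pockets, the reader lever fully over, and the carousel led about 384° round and locked with the orange pin fully home.

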